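# Store the lens barrels in the bolted canister

### The arm

A 6-joint arm with a two-finger parallel gripper is mounted at the origin on the work surface. World frame = base frame: x ahead of the robot, y to its left, z up, the work surface at z = 0. Lengths are in m, angles in degrees, forces in N, time in s.
With the tool pointing down it reaches from about 0.3 to 0.75 m from the base axis. Payload 8.5 kg.
Tool frame: the origin (TCP) lies on the centre line of the jaws, within the pads' length; the fingertips stand 14 mm ahead of it and the grasp point (between the pads) lies 5 mm behind it; z points along the fingers, y is the direction in which the jaws open and shut (so a half turn about z gives the same grasp; the last joint's range is limited). The gripper opens to 85 mm and grips with 20 to 120 N. Pads are 22 mm wide; open, the fingers measure 114 mm over their backs; the gripper's body (76 mm by 85 mm) begins 54 mm behind the grasp point. The pads swing forward as they close: fully open they stand 13 mm farther back than shut.
Start: joints at [56.018, 21.807, 74.336, -0, 83.858, -12.336], TCP at [0.203, 0.511, 0.245] pointing down, gripper open.
Joint ranges: [-178.18, 178.18], [-50.72, 133.34], [12.68, 142.11], [-81.47, 261.47], [9.98, 163.14], [-165.26, 165.26]. Speed limits (degrees/s): [136.94, 136.94, 180, 180, 180, 180].

### API

Orientations are given as a 3x3 rotation matrix whose columns are the frame's x, y, z axes.
In Python, from rig import env, optics, order, finder gives the robot as it stands.
- The arm moves only by the tool play_rows, never from a script. Its argument "commands" is a list of rows, each an object of numbers: "grip": the closure, from -1 (fully open) to 1 (shut); "x", "y", "z": the shift along the tool's x, y, z in m; "rx", "ry", "rz": the turn, a rotation vector about the tool's x, y, z in rad. A call has 1 to 12 rows; each row shifts and turns the commanded pose from where the row before left it, along the tool's axes as they then stand; what a row does not reach is not made up. A row lasts 1/8 s, in which the tool goes at most 62.5 mm and 10.7 degrees, less where a joint would pass 70% of its speed; a pose out of reach is approached as far as the arm can. A call is refused whole if a number of a shift passes 0.0625 or a number of a turn 0.188, either way. A call with a gripper value outside its range is refused whole. The fingers move at their own pace and stop on an object; "squeeze" is the grip in N (left out, the last holds). Time passes only in rows, so rows that do not move let the fingers close. It gives the time, the measured TCP pose, the force and the opening at its end, in the units of the state.
- env.observe(): the state, without advancing time (a new reading comes with each control period).
- optics.get_image(name): name is "side" or "top"; returns a dict with "color" (400x640x3 uint8, blue, green, red), "range_z" (400x640 float32, m along the optical axis (not along the pixel's ray), 0 where there is no reading), "fov_y" (degrees; the focal length in pixels is half the picture's height over the tangent of half this angle, whatever the lens; pixels are square), "cx", "cy" (the principal point, pixels), "cam_to_world" (4x4, takes a point from camera to world coordinates). Camera axes: x right, y down, z forward; pixel columns grow to the right and rows downward; lengths in m; the calibration is good to about 2 mm. A picture is of the moment at which its call begins.
- order.close_job(): hands the job in, once; it reports no verdict.
Trained networks look in the newest picture that a camera, given by its name, has taken for a name from the list of things; names that differ only in an ending like _2 or _b are one class to them, and where a whole thing is asked for, a point or a joint stands for the part that bears it (a point fixed in the world has none). Each returns a list of dicts, best first, with "conf" (0 to 1); they miss things now and then, are a little off and sometimes report something else, mostly with a low value. They report only what shows in the picture. A call takes as long as a camera call. They do not tell look-alikes from the thing itself.
- finder.boxes_of(camera, thing): "point" ([x, y, z] in m, in world coordinates, good to about 4 mm: the middle of the surface that is visible of it).
The state is a dict: "time_s": time; "q": joint angles; "qvel": joint speeds; "joint_efforts": joint torques, N m; "position": TCP position; "tool_rot": TCP orientation; "ft_force": force on the tool from outside, world axes, zero at the start; "wrist_torque": the same for the moment, N m; "grip_width": finger opening in m.
Only numpy, scipy, OpenCV 4.12 (cv2) and the standard library are available. Lean on these libraries where they do the work, as an engineer would, in place of code of your own. Each camera call takes 0.05 s, during which the arm holds its last target.

### The job

Put the lens barrels away in the steel canister: draw its bolt fully back, lift the lid off by its knob and set it right way up on the round rubber mat, then put all the flanged lens barrels from the white board (there are three to five) into the canister. Once they are all in, set the lid back on so that it is fully seated and only then slide the bolt fully home into its keeper. Leave the jar, the spacer ring and everything else where they are.

Things in the scene. Friction and masses are not known exactly. Their poses are not given: they have to be found in the camera images.
- fixture: Fixed holder: an aluminium base plate (291 x 176 x 12 mm) with an open steel canister and a slide bolt. Origin: on the canister's axis at bench height; z up; x is the way the bolt slides home, roughly away from the robot; yaw varies. The canister is round: outer diameter 136, inner 128, inner floor 16 and rim 72 mm above the bench. The bolt's line is y = -66 mm.
- canister_floor (a point): Centre of the canister's inner floor, 16 mm above the bench.
- canister_mouth (a point): Centre of the canister's rim, 72 mm above the bench.
- keeper (a point): Centre of the keeper's opening, 86 mm above the bench: an arch at x = 58, y = -66 mm of the fixture, 16 mm long, 20 wide, top 99 mm above the bench. On the other side of the lid (x = -205 to -50 mm) the bolt lies in a slotted channel 20 mm wide whose cheeks reach 90 mm above the bench.
- bolt (a joint): Travel of the bolt in m: 0 fully drawn back against its stop, clear of the lid; 0.112 fully home against its stop, its tip 12 mm inside the keeper. In between its 10 mm rod lies 3 mm above the rim of the seated lid and holds it down; an unseated lid blocks it. It stays where left; friction about 2 N.
- bolt_handle (a point): Centre of the top of the bolt's handle: an upright steel pin 16 mm in diameter, top 136 mm above the bench, clear of everything for 46 mm down from its top. It moves with the bolt; drawn back it lies at x = -184 mm, y = -66 mm of the fixture, home at x = -72 mm.
- lid: Loose steel lid, about 0.25 kg. Origin: centre of its underside, z up. A plug (122 mm across, tapered at the foot, 8 mm deep) under a disc 142 mm across, 6 mm thick; in the middle a black knob 24 mm in diameter stands from 14 to 46 mm above the origin. Seated, the plug is in the canister, the disc on the rim: origin 8 mm below the rim. Any yaw does.
- mat: Fixed round dark rubber mat, 210 mm across, 3 mm thick; origin at the centre of its underside. Left or right of the fixture, with the white board on the other side.
- board: Fixed white board 260 (x) x 170 (y) x 6 mm, origin at the centre of its underside. The barrels and the jar stand on it, about 85 mm apart.
- barrel0: Lens barrel: loose aluminium part, 60 g, a flange 34 mm in diameter and 8 mm thick at the foot, above it a tube 26 mm in diameter up to 30 mm, a small lens in its top face. Origin: centre of its underside, z its axis. Three to five of the five barrels are present (None if absent).
- barrel1: Lens barrel: loose aluminium part, 60 g, a flange 34 mm in diameter and 8 mm thick at the foot, above it a tube 26 mm in diameter up to 30 mm, a small lens in its top face. Origin: centre of its underside, z its axis. Three to five of the five barrels are present (None if absent).
- barrel2: Lens barrel: loose aluminium part, 60 g, a flange 34 mm in diameter and 8 mm thick at the foot, above it a tube 26 mm in diameter up to 30 mm, a small lens in its top face. Origin: centre of its underside, z its axis. Three to five of the five barrels are present (None if absent).
- barrel3: Lens barrel: loose aluminium part, 60 g, a flange 34 mm in diameter and 8 mm thick at the foot, above it a tube 26 mm in diameter up to 30 mm, a small lens in its top face. Origin: centre of its underside, z its axis. Three to five of the five barrels are present (None if absent).
- barrel4: Lens barrel: loose aluminium part, 60 g, a flange 34 mm in diameter and 8 mm thick at the foot, above it a tube 26 mm in diameter up to 30 mm, a small lens in its top face. Origin: centre of its underside, z its axis. Three to five of the five barrels are present (None if absent).
- jar: Small closed jar, 32 mm in diameter, 40 mm high, white cap, standing on the board. Not to be disturbed. Origin: its underside.
- spacer: Flat aluminium ring, outer diameter 44, inner 30, 10 mm high, lying on the fixture's base plate beside the bolt's channel. Not to be disturbed. Origin: its underside.
- screwdriver: Screwdriver, 170 mm long, lying on the bench at the left. Not to be disturbed. Origin: its underside.
- tape: Amber tape roll, 90 mm in diameter, 45 mm high, at the far side of the bench. Not to be disturbed. Origin: its underside.
- wash_bottle: White bottle, 60 mm in diameter, 140 mm high, at the far side of the bench. Not to be disturbed. Origin: its underside.
- dish: Clear flat dish, 70 mm in diameter, 16 mm high, at the far side of the bench. Not to be disturbed. Origin: its underside.
- tweezers: Dark steel tweezers, about 145 mm long, lying on the bench at the right. Not to be disturbed. Origin: its underside.
There are look-alikes about, which are no part of the job. What is shaped like the barrel1 but orange, pink or turquoise is not meant.

How it is judged (in metres and radians):
On the way, in this order (a step that is already met when the one before it is completed fails the run):
1. the bolt is drawn fully back (value of joint bolt below 0.012 m), for 0.2 s.
2. the lid lies right way up on the mat, released (horizontal distance between lid and mat below 0.05 m and z of lid in the frame of mat below 0.007 m and angle between lid's own z axis and vertical below 0.1 rad and linear speed of lid below 0.03 m/s and contact force between the fingers and lid below 0.3 N), for 0.2 s.
3. all the barrels are in the canister (horizontal distance between each of barrel0, barrel1, barrel2, barrel3, barrel4 and canister_floor below 0.064 m and z of each of barrel0, barrel1, barrel2, barrel3, barrel4 in the frame of canister_floor below 0.05 m and linear speed of each of barrel0, barrel1, barrel2, barrel3, barrel4 below 0.05 m/s), for 0.2 s.
4. the lid is seated on the canister and released, the bolt still clear of it (horizontal distance between lid and canister_mouth below 0.008 m and z of lid in the frame of canister_mouth below -0.005 m and angle between lid's own z axis and vertical below 0.06 rad and linear speed of lid below 0.03 m/s and contact force between the fingers and lid below 0.3 N and value of joint bolt below 0.02 m), for 0.2 s.
5. the bolt is home in its keeper (value of joint bolt above 0.106 m), for 0.2 s.
At the end, for the whole second after the job is handed in: All barrels present lie inside the canister (origins within 64 mm of its axis, under 50 mm above its floor); the lid is seated (within 8 mm of the axis, origin over 5 mm below the rim, tilt under 0.06 rad), at rest and released; the bolt is home (joint above 0.106 of 0.112 m) (all of step 3 and horizontal distance between lid and canister_mouth below 0.008 m and z of lid in the frame of canister_mouth below -0.005 m and angle between lid's own z axis and vertical below 0.06 rad and linear speed of lid below 0.03 m/s and contact force between the fingers and lid below 0.3 N and value of joint bolt above 0.106 m); the robot touches nothing.
It fails at once if a bystander is moved more than 4 cm or knocked over (distance of any of jar, spacer, screwdriver, tape, wash_bottle, dish, tweezers from where it was at the start of the episode above 0.04 m or angle between any of jar, spacer, tape, wash_bottle, dish, tweezers's own z axis and vertical above 0.6 rad).
Of barrel0, barrel1, barrel2, barrel3, barrel4 only 3 to 5 are there at a start; the rules pass over those that are not, and their reading is None.
At some moment in a run one of barrel0, barrel1, barrel2, barrel3, barrel4 may be knocked a few centimetres aside while the robot is not near it.
Once in a run the grip may slacken for a moment while it holds something.
It also fails if it takes over 210 s, if anything falls off the work surface, if the arm or the gripper's body presses on something with over 40 N, if the wrist force passes 120 N, or if a joint passes its speed limit or range.

## Working session

There is one attempt and no reset: what is moved stays moved. The work goes in short steps, Python scripts to look and compute and a tool call to move; the robot and the scene stay as the last step left them, time stands still between calls to the robot, and variables do not carry over. Pictures are saved under pics/ and viewed, and the job is handed in when it is done.

Besides the shell and the picture viewer there is one more tool, called after ">>>" by a JSON object that holds its "method" and its "body". play_rows: Moves the arm, as the interface text tells. Its arguments: {"type":"object","properties":{"commands":{"type":"array"},"squeeze":{"type":"number"}},"required":["commands"]}

```bash
ls; mkdir -p pics; cat > h.py <<'E'
import numpy as np, cv2
from rig import env, optics, order, finder
def snap(name,fn=None):
    im=optics.get_image(name)
    if fn: cv2.imwrite('pics/'+fn,im['color'])
    return im
def f(im): return 200/np.tan(np.radians(im['fov_y'])/2)
def cloud(im):
    z=im['range_z'];v,u=np.mgrid[0:400,0:640];F=f(im)
    p=np.stack([(u-im['cx'])*z/F,(v-im['cy'])*z/F,z,np.ones_like(z)],-1)
    return (p@im['cam_to_world'].T)[...,:3]
def proj(im,P):
    P=np.atleast_2d(P);q=np.c_[P,np.ones(len(P))]@np.linalg.inv(im['cam_to_world']).T
    F=f(im);return np.c_[q[:,0]/q[:,2]*F+im['cx'],q[:,1]/q[:,2]*F+im['cy']]
E
python3 - <<'E'
from h import *
np.set_printoptions(precision=4,suppress=True)
print(env.observe())
for c in ('top','side'):
    im=snap(c,c+'0.png'); print(c,im['fov_y'],im['cx'],im['cy'],im['cam_to_world'])
    np.savez(c+'0.npz',**im)
    for t in ['fixture','bolt_handle','lid','mat','board','barrel0','jar','spacer']:
        for d in finder.boxes_of(c,t): print(t,round(d['conf'],2),np.round(d['point'],4))
E
```

```text
pics
{'time_s': 0.0, 'q': array([ 56.0176,  21.8401,  74.3858,   0.0003,  83.8579, -12.3359]), 'qvel': array([-0.0198, -0.006 ,  0.0883, -0.0163,  0.0221,  0.0239]), 'joint_efforts': array([ -0.0004, -44.8451, -23.1282,  -0.0002,   0.0048,  -0.    ]), 'position': array([0.2027, 0.511 , 0.2447]), 'tool_rot': array([[-0.9295,  0.3689, -0.0008],
       [ 0.3689,  0.9295, -0.0012],
       [ 0.0003, -0.0014, -1.    ]]), 'ft_force': array([-0.4107, -0.0275, -0.136 ]), 'wrist_torque': array([ 0.025 ,  0.0094, -0.0102]), 'grip_width': 0.08512093757491652}
top 52.982867537613636 316.6408751974366 193.19387785277962 [[-0.0084 -0.9884  0.1517  0.3819]
 [-0.9998  0.0109  0.0157 -0.0122]
 [-0.0172 -0.1515 -0.9883  1.3484]
 [ 0.      0.      0.      1.    ]]
fixture 0.75 [ 0.4778 -0.0224  0.0142]
fixture 0.64 [0.5059 0.2742 0.0035]
bolt_handle 0.68 [ 0.5586 -0.076   0.0874]
lid 0.56 [ 0.5912 -0.0135  0.0767]
mat 0.67 [0.5047 0.2742 0.0002]
board 0.91 [ 0.4616 -0.2744  0.0082]
barrel0 0.6 [ 0.6383 -0.3041  0.032 ]
barrel0 0.46 [ 0.6438 -0.2335  0.0294]
barrel0 0.42 [ 0.6928 -0.3484  0.033 ]
barrel0
[... 246 characters left out ...]
908 -0.5518  0.829  -1.2046]
 [-0.0143 -0.8316 -0.5551  0.9037]
 [ 0.      0.      0.      1.    ]]
fixture 0.82 [ 0.5072 -0.08    0.0112]
bolt_handle 0.72 [ 0.5467 -0.0826  0.0923]
lid 0.78 [ 0.5903 -0.0214  0.0791]
mat 0.92 [0.5076 0.2673 0.0004]
board 0.88 [ 0.465  -0.2858  0.0081]
board 0.22 [0.4511 0.461  0.015 ]
barrel0 0.75 [ 0.372  -0.3256  0.0236]
barrel0 0.69 [ 0.6501 -0.2408  0.0173]
barrel0 0.64 [ 0.6932 -0.3622  0.0172]
barrel0 0.62 [ 0.4659 -0.2457  0.0221]
barrel0 0.57 [ 0.5492 -0.3186  0.0239]
barrel0 0.54 [ 0.6427 -0.3145  0.0169]
barrel0 0.47 [ 0.5982 -0.423   0.0245]
jar 0.45 [ 0.3798 -0.2365  0.0356]
spacer 0.36 [ 0.5047 -0.0824  0.0107]
spacer 0.33 [0.4507 0.4651 0.0179]
```

View pics/top0.png

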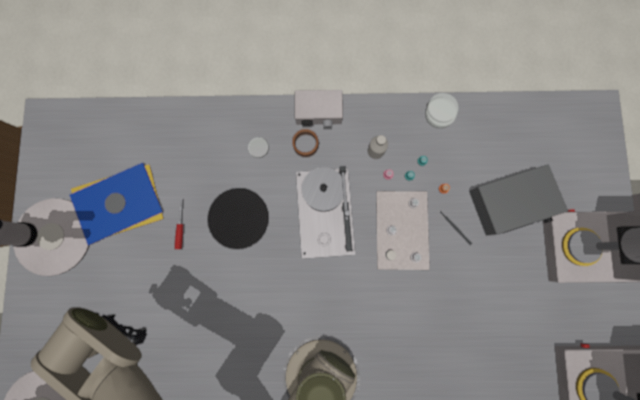

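View pics/side0.png

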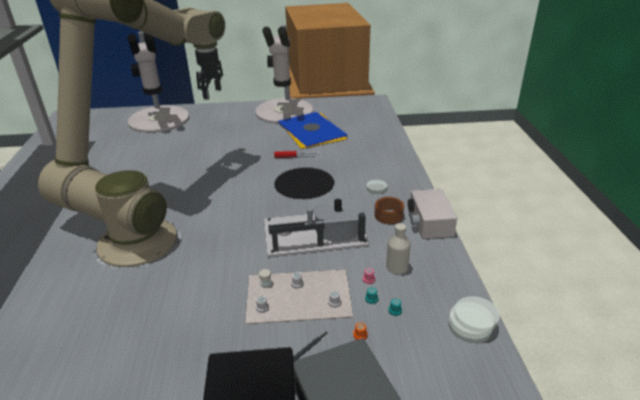

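The pictures show three grey barrels on the board: top view (414,202), (392,230) and (416,256). The jar is at (390,254). The orange, pink and turquoise look-alikes are off the board. The bolt is home, the lid is on, and the mat is at (238,218). Next I'll measure these precisely.

```bash
python3 - <<'E'
from h import *
np.set_printoptions(precision=4,suppress=True)
a=cv2.imread('pics/top0.png');cv2.imwrite('pics/tc.png',cv2.resize(a[155:280,285:445],None,fx=5,fy=4.8,interpolation=cv2.INTER_CUBIC)[:600,:800])
a=cv2.imread('pics/side0.png');cv2.imwrite('pics/sc.png',cv2.resize(a[185:330,235:400],None,fx=4.8,fy=4.1,interpolation=cv2.INTER_CUBIC)[:600,:800])
t=dict(np.load('top0.npz'));s=dict(np.load('side0.npz'))
for n,im in (('top',t),('side',s)):
    P=cloud(im);ok=im['range_z']>0
    print(n)
    # lid disc z~0.078: 
    roi=ok&(abs(P[...,0]-.55)<.25)&(abs(P[...,1])<.13)
    q=P[roi&(P[...,2]>.07)&(P[...,2]<.084)]
    print('disc',len(q),q.mean(0) if len(q) else '',q.min(0),q.max(0))
    q=P[roi&(P[...,2]>.105)]
    print('high',len(q));print(q[np.argsort(q[:,0])][::max(1,len(q)//40)])
    for c in [(0.549,-.314),(0.462,-.239),(0.372,-.322),(.38,-.236)]:
        q=P[ok&(np.hypot(P[...,0]-c[0],P[...,1]-c[1])<.035)&(P[...,2]>.013)]
        top=q[q[:,2]>q[:,2].max()-.008]
        print('obj',c,len(q),q.mean(0),q[:,2].max(),len(top),top.mean(0),(top.min(0)+top.max(0))/2)
E
```

```text
top
disc 1537 [ 0.5798 -0.0175  0.0787] [ 0.3927 -0.0954  0.0706] [0.6633 0.0583 0.084 ]
high 72
[[ 0.4989 -0.0853  0.1175]
 [ 0.4992 -0.0825  0.1141]
 [ 0.5    -0.0842  0.137 ]
 [ 0.5001 -0.0873  0.1358]
 [ 0.5004 -0.0814  0.1339]
 [ 0.5016 -0.079   0.1218]
 [ 0.5027 -0.0841  0.1402]
 [ 0.5029 -0.0902  0.1385]
 [ 0.503  -0.0812  0.1384]
 [ 0.5031 -0.0782  0.137 ]
 [ 0.5035 -0.0876  0.1323]
 [ 0.5055 -0.0764  0.1134]
 [ 0.5059 -0.0903  0.1386]
 [ 0.5062 -0.0813  0.1368]
 [ 0.5062 -0.0844  0.1361]
 [ 0.5063 -0.0875  0.1347]
 [ 0.5065 -0.0785  0.134 ]
 [ 0.5081 -0.0762  0.1187]
 [ 0.509  -0.0874  0.1384]
 [ 0.509  -0.0782  0.1391]
 [ 0.5092 -0.0844  0.1366]
 [ 0.5095 -0.0816  0.1338]
 [ 0.5096 -0.0908  0.1325]
 [ 0.512  -0.0874  0.1387]
 [ 0.512  -0.0813  0.1389]
 [ 0.5121 -0.0844  0.1382]
 [ 0.5813 -0.0156  0.113 ]
 [ 0.5814 -0.0125  0.1128]
 [ 0.5818 -0.0187  0.1098]
 [ 0.5823 -0.0062  0.1072]
 [ 0.5826 -0.0093  0.1055]
 [ 0.5845 -0.0187  0.1123]
 [ 0.5848 -0.0125  0.1111]
 [ 0.5848 -0.0094  0.1113]
 [ 0.585  -0.0156  0.1097]
 [ 0.5851 -0.0219  0.1086]
 [ 0.5851 -0.0062  0.1095]
 [ 0
[... 2739 characters left out ...]
121  0.1086]
 [ 0.5948 -0.0028  0.1094]
 [ 0.5953 -0.0241  0.113 ]
 [ 0.5973 -0.0064  0.108 ]
 [ 0.5982 -0.0236  0.109 ]
 [ 0.5995 -0.0126  0.1085]
 [ 0.6014 -0.0215  0.1073]
 [ 0.6028 -0.0099  0.1065]]
obj (0.549, -0.314) 143 [ 0.5493 -0.3195  0.0281] 0.03937770114752914 71 [ 0.55   -0.3163  0.0355] [ 0.55   -0.3155  0.0354]
obj (0.462, -0.239) 135 [ 0.4613 -0.2434  0.0273] 0.0382298139781464 68 [ 0.461  -0.2401  0.035 ] [ 0.461  -0.2389  0.0344]
obj (0.372, -0.322) 148 [ 0.3717 -0.3194  0.0276] 0.04035127294537555 65 [ 0.3713 -0.3153  0.0359] [ 0.3715 -0.3155  0.0364]
obj (0.38, -0.236) 180 [ 0.3798 -0.2353  0.0345] 0.05127952049475781 67 [ 0.3794 -0.2314  0.046 ] [ 0.3785 -0.2314  0.0474]
```

View pics/tc.png

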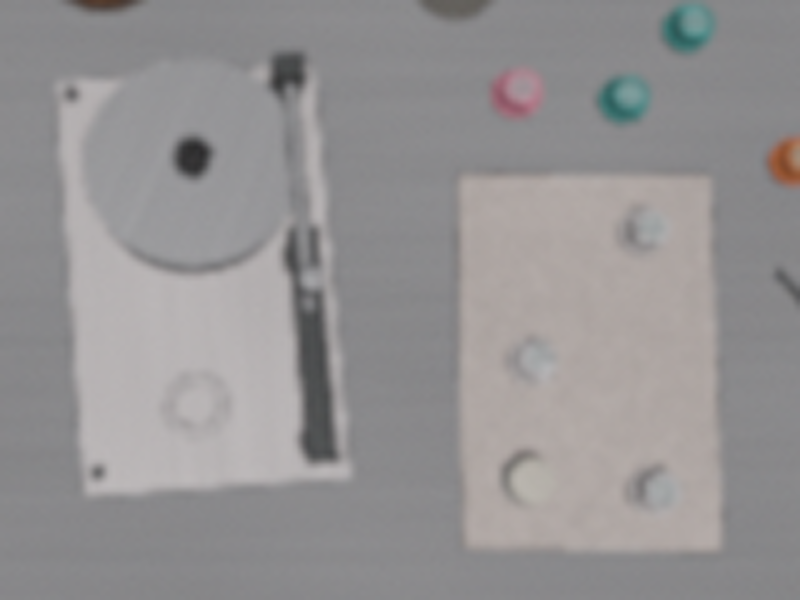

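View pics/sc.png

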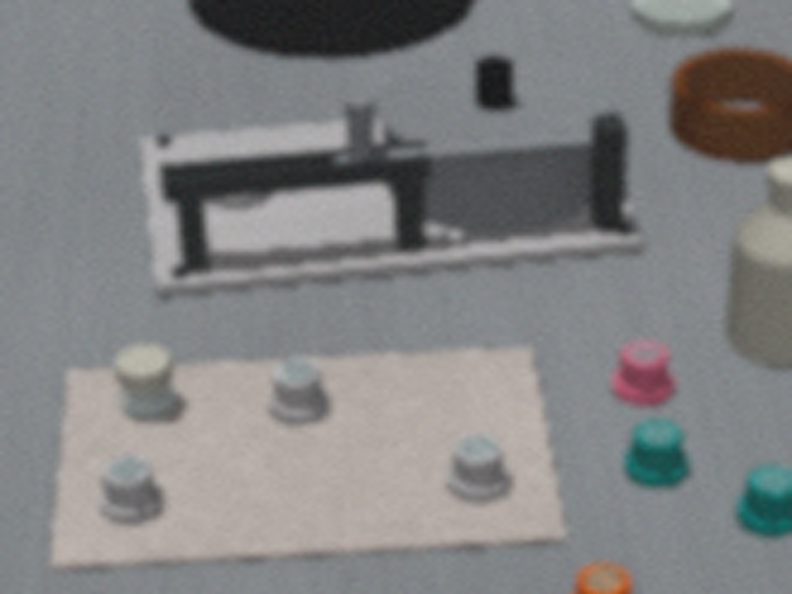

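```bash
python3 - <<'E'
from h import *
from scipy.optimize import least_squares
np.set_printoptions(precision=4,suppress=True)
t=dict(np.load('top0.npz'));s=dict(np.load('side0.npz'))
for n,im in (('top',t),('side',s)):
    P=cloud(im);ok=im['range_z']>0
    # plate: bright, z~0.012
    roi=ok&(abs(P[...,0]-.53)<.22)&(abs(P[...,1])<.15)
    lum=im['color'].mean(-1)
    m=roi&(P[...,2]<.11)&(P[...,2]>.079)&(P[...,1]<-.05)
    q=P[m]; print(n,'boltline',len(q),np.polyfit(q[:,0],q[:,1],1), q.min(0),q.max(0))
    yaw=np.degrees(np.arctan(np.polyfit(q[:,0],q[:,1],1)[0])); print('yaw',yaw)
    d=roi&(P[...,2]>.074)&(P[...,2]<.083)&(P[...,1]>-.055)&(P[...,0]>.5)
    mm=d.astype(np.uint8); k,lab,st,_=cv2.connectedComponentsWithStats(mm)
    i=1+np.argmax(st[1:,4]);q=P[lab==i]
    c=cv2.minEnclosingCircle(q[:,:2].astype(np.float32)); print('disc',len(q),c,q.min(0),q.max(0),q[:,2].mean())
    hsv=cv2.cvtColor(im['color'],cv2.COLOR_BGR2HSV)
    b=ok&(np.abs(P[...,0]-.507)<.13)&(np.abs(P[...,1]-.27)<.13)&(lum<45)&(P[...,2]<.02)
    q=P[b];print('mat',len(q),q.mean(0),(q.min(0)+q.max(0))/2,q.max(0)-q.min(0))
    pl=roi&(lum>150)&(P[...,2]<.025); 
    q=P[pl]; r=cv2.minAreaRect((q[:,:2]*1000).astype(np.float32)); print('plate',len(q),r)
E
```

```text
top boltline 491 [ 0.1008 -0.1321] [ 0.3925 -0.1006  0.079 ] [ 0.6606 -0.0505  0.1056]
yaw 5.754286859855106
disc 1156 ((0.5919265151023865, -0.011883514933288097), 0.0709458738565445) [ 0.5219 -0.055   0.074 ] [0.6626 0.0582 0.083 ] 0.07868173951804591
mat 2667 [0.5066 0.2762 0.0035] [0.508  0.277  0.0035] [0.1969 0.1946 0.0194]
plate 2563 ((524.2569580078125, -17.11412811279297), (295.43780517578125, 181.40866088867188), 3.8377716541290283)
side boltline 635 [ 0.0636 -0.1197] [ 0.3909 -0.107   0.079 ] [ 0.6621 -0.0501  0.1099]
yaw 3.6369179237839884
disc 754 ((0.590727686882019, -0.01196590531617403), 0.07207143306732178) [ 0.5226 -0.0549  0.074 ] [0.6625 0.0586 0.0828] 0.07747991969338214
mat 1318 [0.5065 0.2674 0.0022] [0.5063 0.2703 0.0021] [0.1989 0.2003 0.0132]
plate 932 ((513.2030639648438, -17.34070587158203), (278.2415466308594, 184.47079467773438), 3.0395004749298096)
```

>>> {"method": "play_rows", "body": {"commands": [{"rz": 0.161, "grip": -1}, {"rz": 0.161}, {"rz": 0.161}, {"rz": 0.161}, {"rz": 0.161}, {"rz": 0.161}, {"rz": 0.161}, {"grip": 0}, {"grip": 0}, {"grip": 0}, {"grip": 0}]}}

```text
invalid input at $.commands[0]: expected keys grip, x, y, z, rx, ry, rz
```

```bash
cat >> h.py <<'E'
def need(x,y,z):
    o=env.observe();R=o['tool_rot'];d=R.T@(np.array([x,y,z])-o['position'])
    print('t',round(o['time_s'],2),'pos',np.round(o['position'],4),'psi',round(np.degrees(np.arctan2(R[1,1],R[0,1])),2),'tilt',np.round(R[:,2],3),'w',round(o['grip_width'],4),'F',np.round(o['ft_force'],2))
    print('need tool shift',np.round(d,4),'rows',np.ceil(np.abs(d).max()/.0625))
E
python3 -c "
from h import *
need(.507,-.0845,.20)"
```

```text
t 0.9 pos [0.2029 0.5112 0.2453] psi 68.35 tilt [-0. -0. -1.] w 0.0854 F [-0.05 -0.34 -0.41]
need tool shift [-0.5024 -0.4415  0.0453] rows 9.0
```

>>> {"method": "play_rows", "body": {"commands": [{"grip": 0, "x": 0, "y": 0, "z": 0, "rx": 0, "ry": 0, "rz": 0.161}, {"grip": 0, "x": 0, "y": 0, "z": 0, "rx": 0, "ry": 0, "rz": 0.161}, {"grip": 0, "x": 0, "y": 0, "z": 0, "rx": 0, "ry": 0, "rz": 0.161}, {"grip": 0, "x": 0, "y": 0, "z": 0, "rx": 0, "ry": 0, "rz": 0.161}, {"grip": 0, "x": 0, "y": 0, "z": 0, "rx": 0, "ry": 0, "rz": 0.161}, {"grip": 0, "x": 0, "y": 0, "z": 0, "rx": 0, "ry": 0, "rz": 0.161}, {"grip": 0, "x": 0, "y": 0, "z": 0, "rx": 0, "ry": 0, "rz": 0.161}], "squeeze": 40}}

```text
time_s: 1.78
position: [0.2029, 0.5112, 0.2453]
tool_rot: [[-0.061, 0.998, -0.0], [0.998, 0.061, -0.0], [-0.0, -0.0, -1.0]]
ft_force: [-0.1, 0.1, -0.3]
grip_width: 0.0426
```

```bash
python3 -c "
from h import *
need(.507,-.0845,.20)"
```

```text
t 1.77 pos [0.2029 0.5112 0.2453] psi 3.48 tilt [-0. -0. -1.] w 0.0426 F [-0.11  0.13 -0.29]
need tool shift [-0.6131  0.2674  0.0453] rows 10.0
```

>>> {"method": "play_rows", "body": {"commands": [{"grip": 0, "x": -0.0557, "y": 0.0243, "z": 0, "rx": 0, "ry": 0, "rz": 0}, {"grip": 0, "x": -0.0557, "y": 0.0243, "z": 0, "rx": 0, "ry": 0, "rz": 0}, {"grip": 0, "x": -0.0557, "y": 0.0243, "z": 0, "rx": 0, "ry": 0, "rz": 0}, {"grip": 0, "x": -0.0557, "y": 0.0243, "z": 0, "rx": 0, "ry": 0, "rz": 0}, {"grip": 0, "x": -0.0557, "y": 0.0243, "z": 0, "rx": 0, "ry": 0, "rz": 0}, {"grip": 0, "x": -0.0557, "y": 0.0243, "z": 0, "rx": 0, "ry": 0, "rz": 0}, {"grip": 0, "x": -0.0557, "y": 0.0243, "z": 0, "rx": 0, "ry": 0, "rz": 0}, {"grip": 0, "x": -0.0557, "y": 0.0243, "z": 0, "rx": 0, "ry": 0, "rz": 0}, {"grip": 0, "x": -0.0557, "y": 0.0243, "z": 0, "rx": 0, "ry": 0, "rz": 0}, {"grip": 0, "x": -0.0557, "y": 0.0243, "z": 0.02, "rx": 0, "ry": 0, "rz": 0}, {"grip": 0, "x": -0.0557, "y": 0.0243, "z": 0.025, "rx": 0, "ry": 0, "rz": 0}, {"grip": 0, "x": 0, "y": 0, "z": 0, "rx": 0, "ry": 0, "rz": 0}]}}

```text
time_s: 3.28
position: [0.5085, -0.0816, 0.1999]
tool_rot: [[-0.062, 0.998, -0.003], [0.998, 0.062, 0.001], [0.001, -0.003, -1.0]]
ft_force: [-0.8, 1.2, -0.0]
grip_width: 0.043
```

```bash
python3 -c "
from h import *
need(.507,-.0845,.115)"
```

```text
t 3.27 pos [ 0.5085 -0.0816  0.1999] psi 3.55 tilt [-0.003  0.001 -1.   ] w 0.043 F [-0.8   1.22 -0.01]
need tool shift [-0.0029 -0.0014  0.0849] rows 2.0
```

>>> {"method": "play_rows", "body": {"commands": [{"grip": 0, "x": 0, "y": 0, "z": 0.03, "rx": 0, "ry": 0, "rz": 0}, {"grip": 0, "x": 0, "y": 0, "z": 0.03, "rx": 0, "ry": 0, "rz": 0}, {"grip": 0, "x": 0, "y": 0, "z": 0.025, "rx": 0, "ry": 0, "rz": 0}, {"grip": 0, "x": 0, "y": 0, "z": 0, "rx": 0, "ry": 0, "rz": 0}, {"grip": 0, "x": 0, "y": 0, "z": 0, "rx": 0, "ry": 0, "rz": 0}]}}

```text
time_s: 3.9
position: [0.5084, -0.0784, 0.1183]
tool_rot: [[-0.066, 0.998, 0.002], [0.998, 0.066, -0.001], [-0.001, 0.002, -1.0]]
ft_force: [-0.1, -0.3, -0.0]
grip_width: 0.0428
```

```bash
python3 -c "
from h import *
need(.507,-.0845,.115)
a=snap('side','s1.png')['color'];cv2.imwrite('pics/s1c.png',cv2.resize(a[120:270,230:400],None,fx=4,fy=4))"
```

```text
t 3.9 pos [ 0.5084 -0.0784  0.1183] psi 3.81 tilt [ 0.002 -0.001 -1.   ] w 0.0428 F [-0.08 -0.34 -0.02]
need tool shift [-0.006  -0.0019  0.0033] rows 1.0
```

View pics/s1c.png

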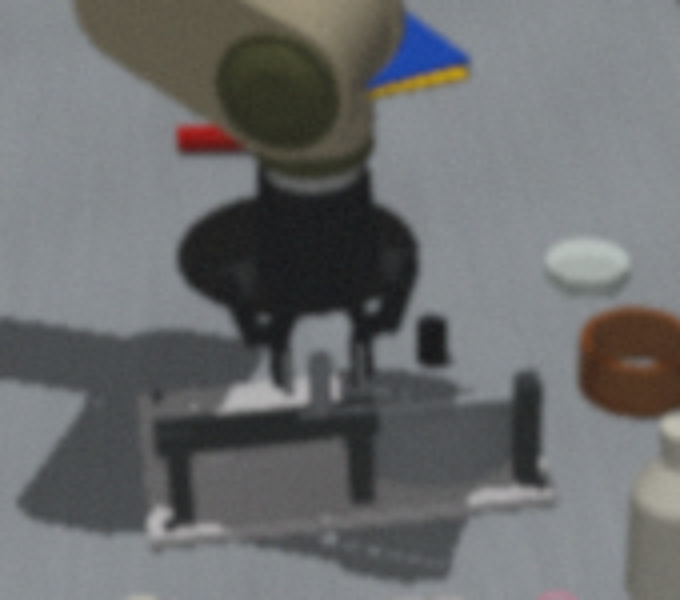

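The handle pin stands between the fingers at about (318,380) in this crop. I'll centre the jaws on it and close.

>>> {"method": "play_rows", "body": {"commands": [{"grip": 0, "x": -0.006, "y": -0.002, "z": 0.003, "rx": 0, "ry": 0, "rz": 0}, {"grip": 0, "x": 0, "y": 0, "z": 0, "rx": 0, "ry": 0, "rz": 0}, {"grip": 1, "x": 0, "y": 0, "z": 0, "rx": 0, "ry": 0, "rz": 0}, {"grip": 1, "x": 0, "y": 0, "z": 0, "rx": 0, "ry": 0, "rz": 0}, {"grip": 1, "x": 0, "y": 0, "z": 0, "rx": 0, "ry": 0, "rz": 0}, {"grip": 1, "x": 0, "y": 0, "z": 0, "rx": 0, "ry": 0, "rz": 0}], "squeeze": 30}}

```text
time_s: 4.7
position: [0.5065, -0.0848, 0.1142]
tool_rot: [[-0.066, 0.998, 0.0], [0.998, 0.066, -0.0], [-0.0, 0.0, -1.0]]
ft_force: [-0.9, -0.7, 2.9]
grip_width: 0.0153
```

```bash
python3 -c "
from h import *
need(.411,-.0909,.115)"
```

```text
t 4.7 pos [ 0.5065 -0.0848  0.1142] psi 3.78 tilt [ 0. -0. -1.] w 0.0153 F [-0.9  -0.66  2.92]
need tool shift [ 0.0002 -0.0957 -0.0008] rows 2.0
```

>>> {"method": "play_rows", "body": {"commands": [{"grip": 1, "x": 0, "y": -0.012, "z": 0, "rx": 0, "ry": 0, "rz": 0}, {"grip": 1, "x": 0, "y": -0.012, "z": 0, "rx": 0, "ry": 0, "rz": 0}, {"grip": 1, "x": 0, "y": -0.012, "z": 0, "rx": 0, "ry": 0, "rz": 0}, {"grip": 1, "x": 0, "y": -0.012, "z": 0, "rx": 0, "ry": 0, "rz": 0}, {"grip": 1, "x": 0, "y": -0.012, "z": 0, "rx": 0, "ry": 0, "rz": 0}, {"grip": 1, "x": 0, "y": -0.012, "z": 0, "rx": 0, "ry": 0, "rz": 0}, {"grip": 1, "x": 0, "y": -0.012, "z": 0, "rx": 0, "ry": 0, "rz": 0}, {"grip": 1, "x": 0, "y": -0.009, "z": 0, "rx": 0, "ry": 0, "rz": 0}, {"grip": 1, "x": 0, "y": 0, "z": 0, "rx": 0, "ry": 0, "rz": 0}]}}

```text
time_s: 5.82
position: [0.4122, -0.0909, 0.1141]
tool_rot: [[-0.066, 0.998, -0.001], [0.998, 0.066, 0.0], [0.0, -0.001, -1.0]]
ft_force: [-3.2, 1.3, 8.2]
grip_width: 0.0148
```

```bash
python3 -c "
from h import *
need(.411,-.0909,.115)"
```

```text
t 5.83 pos [ 0.4122 -0.0909  0.1141] psi 3.78 tilt [-0.001  0.    -1.   ] w 0.0148 F [-3.17  1.34  8.16]
need tool shift [ 0.0001 -0.0012 -0.0009] rows 1.0
```

>>> {"method": "play_rows", "body": {"commands": [{"grip": 1, "x": 0, "y": -0.002, "z": 0, "rx": 0, "ry": 0, "rz": 0}, {"grip": 1, "x": 0, "y": -0.002, "z": 0, "rx": 0, "ry": 0, "rz": 0}, {"grip": 1, "x": 0, "y": 0, "z": 0, "rx": 0, "ry": 0, "rz": 0}]}}

```text
time_s: 6.2
position: [0.4112, -0.0911, 0.1142]
tool_rot: [[-0.065, 0.998, 0.005], [0.998, 0.065, 0.0], [0.0, 0.005, -1.0]]
ft_force: [15.3, 5.7, -1.1]
grip_width: 0.0153
```

At the stop: the reaction is 15 N, and the handle sits where the fixture fit predicts. Release and go to the lid.

>>> {"method": "play_rows", "body": {"commands": [{"grip": 0, "x": 0, "y": 0.002, "z": 0, "rx": 0, "ry": 0, "rz": 0}, {"grip": 0, "x": 0, "y": 0, "z": 0, "rx": 0, "ry": 0, "rz": 0}, {"grip": 0, "x": 0, "y": 0, "z": 0, "rx": 0, "ry": 0, "rz": 0}, {"grip": 0, "x": 0, "y": 0, "z": -0.05, "rx": 0, "ry": 0, "rz": 0}, {"grip": 0, "x": 0, "y": 0, "z": -0.04, "rx": 0, "ry": 0, "rz": 0}, {"grip": 0, "x": 0.017, "y": 0.045, "z": 0, "rx": 0, "ry": 0, "rz": 0}, {"grip": 0, "x": 0.017, "y": 0.045, "z": 0, "rx": 0, "ry": 0, "rz": 0}, {"grip": 0, "x": 0.017, "y": 0.045, "z": 0, "rx": 0, "ry": 0, "rz": 0}, {"grip": 0, "x": 0.017, "y": 0.045, "z": 0, "rx": 0, "ry": 0, "rz": 0}, {"grip": 0, "x": 0, "y": 0, "z": 0, "rx": 0, "ry": 0, "rz": 0}, {"grip": 0, "x": 0, "y": 0, "z": 0, "rx": 0, "ry": 0, "rz": 0}]}}

```text
time_s: 7.58
position: [0.586, -0.0115, 0.2036]
tool_rot: [[-0.066, 0.998, -0.002], [0.998, 0.066, -0.0], [0.0, -0.002, -1.0]]
ft_force: [0.1, -0.5, 0.2]
grip_width: 0.0428
```

```bash
python3 -c "
from h import *
need(.5913,-.012,.096)
im=snap('side','s2.png')
P=cloud(im);q=P[(im['range_z']>0)&(abs(P[...,0]-.41)<.03)&(abs(P[...,1]+.09)<.03)&(P[...,2]>.1)];print(len(q),q.mean(0),q.max(0))"
```

```text
t 7.58 pos [ 0.586  -0.0115  0.2036] psi 3.78 tilt [-0.002 -0.    -1.   ] w 0.0428 F [ 0.09 -0.49  0.23]
need tool shift [-0.0008  0.0055  0.1076] rows 2.0
75 [ 0.41204435 -0.09574974  0.12116431] [ 0.41967792 -0.08620206  0.13868362]
```

View pics/s2.png

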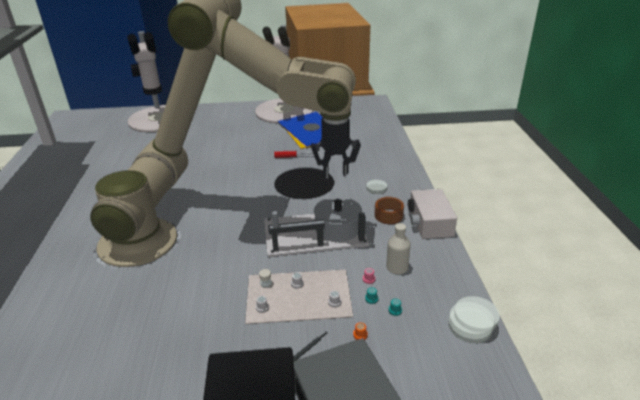

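The bolt is drawn back, with its handle at (273,217), and the lid knob is at (337,206) below the gripper. Descend onto the knob.

>>> {"method": "play_rows", "body": {"commands": [{"grip": 0, "x": 0, "y": 0.005, "z": 0.03, "rx": 0, "ry": 0, "rz": 0}, {"grip": 0, "x": 0, "y": 0, "z": 0.03, "rx": 0, "ry": 0, "rz": 0}, {"grip": 0, "x": 0, "y": 0, "z": 0.03, "rx": 0, "ry": 0, "rz": 0}, {"grip": 0, "x": 0, "y": 0, "z": 0, "rx": 0, "ry": 0, "rz": 0}, {"grip": 0, "x": 0, "y": 0, "z": 0.008, "rx": 0, "ry": 0, "rz": 0}, {"grip": 0, "x": 0, "y": 0, "z": 0.008, "rx": 0, "ry": 0, "rz": 0}, {"grip": 0, "x": 0, "y": 0, "z": 0, "rx": 0, "ry": 0, "rz": 0}]}}

```text
time_s: 8.5
position: [0.5915, -0.011, 0.0979]
tool_rot: [[-0.066, 0.998, -0.0], [0.998, 0.066, 0.0], [0.0, -0.0, -1.0]]
ft_force: [-0.2, -0.2, 0.4]
grip_width: 0.0429
```

```bash
python3 -c "
from h import *
need(.5913,-.012,.096)"
```

```text
t 8.5 pos [ 0.5915 -0.011   0.0979] psi 3.78 tilt [-0.  0. -1.] w 0.0429 F [-0.19 -0.16  0.43]
need tool shift [-0.001  -0.0003  0.0019] rows 1.0
```

>>> {"method": "play_rows", "body": {"commands": [{"grip": 0, "x": -0.001, "y": 0, "z": 0.001, "rx": 0, "ry": 0, "rz": 0}, {"grip": 1, "x": 0, "y": 0, "z": 0, "rx": 0, "ry": 0, "rz": 0}, {"grip": 1, "x": 0, "y": 0, "z": 0, "rx": 0, "ry": 0, "rz": 0}, {"grip": 1, "x": 0, "y": 0, "z": 0, "rx": 0, "ry": 0, "rz": 0}, {"grip": 1, "x": 0, "y": 0, "z": 0, "rx": 0, "ry": 0, "rz": 0}, {"grip": 1, "x": 0, "y": 0, "z": 0, "rx": 0, "ry": 0, "rz": 0}], "squeeze": 80}}

```text
time_s: 9.25
position: [0.5919, -0.012, 0.0975]
tool_rot: [[-0.066, 0.998, 0.001], [0.998, 0.066, -0.0], [-0.0, 0.001, -1.0]]
ft_force: [-1.5, -0.5, 5.6]
grip_width: 0.0217
```

```bash
python3 -c "
from h import *
need(.507,.271,.25)"
```

```text
t 9.25 pos [ 0.5919 -0.012   0.0975] psi 3.78 tilt [ 0.001 -0.    -1.   ] w 0.0217 F [-1.51 -0.47  5.61]
need tool shift [ 0.288  -0.0659 -0.1526] rows 5.0
```

>>> {"method": "play_rows", "body": {"commands": [{"grip": 1, "x": 0, "y": 0, "z": -0.01, "rx": 0, "ry": 0, "rz": 0}, {"grip": 1, "x": 0, "y": 0, "z": -0.02, "rx": 0, "ry": 0, "rz": 0}, {"grip": 1, "x": 0, "y": 0, "z": -0.03, "rx": 0, "ry": 0, "rz": 0}, {"grip": 1, "x": 0, "y": 0, "z": -0.03, "rx": 0, "ry": 0, "rz": 0}, {"grip": 1, "x": 0, "y": 0, "z": 0, "rx": 0, "ry": 0, "rz": 0}, {"grip": 1, "x": 0.03, "y": -0.007, "z": -0.01, "rx": 0, "ry": 0, "rz": 0}, {"grip": 1, "x": 0.04, "y": -0.009, "z": 0, "rx": 0, "ry": 0, "rz": 0}, {"grip": 1, "x": 0.04, "y": -0.009, "z": 0, "rx": 0, "ry": 0, "rz": 0}, {"grip": 1, "x": 0.04, "y": -0.009, "z": 0, "rx": 0, "ry": 0, "rz": 0}, {"grip": 1, "x": 0.04, "y": -0.009, "z": 0, "rx": 0, "ry": 0, "rz": 0}, {"grip": 1, "x": 0.04, "y": -0.009, "z": 0, "rx": 0, "ry": 0, "rz": 0}, {"grip": 1, "x": 0.03, "y": -0.007, "z": 0, "rx": 0, "ry": 0, "rz": 0}]}}

```text
time_s: 10.75
position: [0.5146, 0.245, 0.1954]
tool_rot: [[-0.067, 0.998, -0.003], [0.998, 0.067, -0.0], [-0.0, -0.003, -1.0]]
ft_force: [-0.2, 0.4, -1.1]
grip_width: 0.0218
```

```bash
python3 -c "
from h import *
need(.507,.271,.0375)
snap('side','s3.png')"
```

```text
t 10.75 pos [0.5146 0.245  0.1954] psi 3.83 tilt [-0.003 -0.    -1.   ] w 0.0218 F [-0.24  0.4  -1.1 ]
need tool shift [ 0.0265 -0.0054  0.1579] rows 3.0
```

View pics/s3.png

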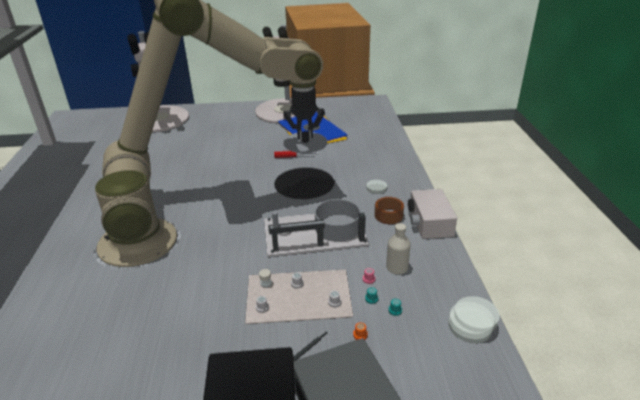

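The lid is in the gripper at about (305,145), and the canister stands open at (337,215). Lower it to the mat.

>>> {"method": "play_rows", "body": {"commands": [{"grip": 1, "x": 0, "y": 0, "z": 0.03, "rx": 0, "ry": 0, "rz": 0}, {"grip": 1, "x": 0, "y": 0, "z": 0.04, "rx": 0, "ry": 0, "rz": 0}, {"grip": 1, "x": 0, "y": 0, "z": 0.04, "rx": 0, "ry": 0, "rz": 0}, {"grip": 1, "x": 0, "y": 0, "z": 0.02, "rx": 0, "ry": 0, "rz": 0}, {"grip": 1, "x": 0, "y": 0, "z": 0.01, "rx": 0, "ry": 0, "rz": 0}, {"grip": 1, "x": 0, "y": 0, "z": 0, "rx": 0, "ry": 0, "rz": 0}]}}

```text
time_s: 11.55
position: [0.5155, 0.2434, 0.0564]
tool_rot: [[-0.066, 0.998, -0.001], [0.998, 0.066, -0.0], [-0.0, -0.001, -1.0]]
ft_force: [-0.0, 0.5, -1.1]
grip_width: 0.0215
```

```bash
python3 -c "
from h import *
need(.507,.271,.0365)"
```

```text
t 11.55 pos [0.5155 0.2434 0.0564] psi 3.78 tilt [-0.001 -0.    -1.   ] w 0.0215 F [-0.05  0.54 -1.09]
need tool shift [ 0.0281 -0.0066  0.0199] rows 1.0
```

>>> {"method": "play_rows", "body": {"commands": [{"grip": 1, "x": 0.015, "y": -0.004, "z": 0, "rx": 0, "ry": 0, "rz": 0}, {"grip": 1, "x": 0.014, "y": -0.003, "z": 0, "rx": 0, "ry": 0, "rz": 0}, {"grip": 1, "x": 0, "y": 0, "z": 0.008, "rx": 0, "ry": 0, "rz": 0}, {"grip": 1, "x": 0, "y": 0, "z": 0.006, "rx": 0, "ry": 0, "rz": 0}, {"grip": 1, "x": 0, "y": 0, "z": 0.004, "rx": 0, "ry": 0, "rz": 0}, {"grip": 1, "x": 0, "y": 0, "z": 0.002, "rx": 0, "ry": 0, "rz": 0}, {"grip": 1, "x": 0, "y": 0, "z": 0, "rx": 0, "ry": 0, "rz": 0}]}}

```text
time_s: 12.42
position: [0.507, 0.2719, 0.0369]
tool_rot: [[-0.066, 0.998, -0.0], [0.998, 0.066, -0.0], [-0.0, -0.0, -1.0]]
ft_force: [0.7, -0.2, -1.6]
grip_width: 0.0215
```

>>> {"method": "play_rows", "body": {"commands": [{"grip": 1, "x": 0, "y": 0, "z": 0.001, "rx": 0, "ry": 0, "rz": 0}, {"grip": 1, "x": 0, "y": 0, "z": 0, "rx": 0, "ry": 0, "rz": 0}]}}

```text
time_s: 12.68
position: [0.5071, 0.272, 0.0365]
tool_rot: [[-0.066, 0.998, 0.001], [0.998, 0.066, 0.0], [-0.0, 0.001, -1.0]]
ft_force: [-0.5, -1.7, 4.4]
grip_width: 0.0218
```

Contact with the mat. Release, go up, and travel towards the barrels.

>>> {"method": "play_rows", "body": {"commands": [{"grip": 0, "x": 0, "y": 0, "z": 0, "rx": 0, "ry": 0, "rz": 0}, {"grip": 0, "x": 0, "y": 0, "z": 0, "rx": 0, "ry": 0, "rz": 0}, {"grip": 0, "x": 0, "y": 0, "z": 0, "rx": 0, "ry": 0, "rz": 0}, {"grip": 0, "x": 0, "y": 0, "z": -0.02, "rx": 0, "ry": 0, "rz": 0}, {"grip": 0, "x": 0, "y": 0, "z": -0.05, "rx": 0, "ry": 0, "rz": 0}, {"grip": 0, "x": 0, "y": 0, "z": -0.06, "rx": 0, "ry": 0, "rz": 0}, {"grip": 0, "x": 0, "y": 0, "z": -0.04, "rx": 0, "ry": 0, "rz": 0}, {"grip": 0, "x": 0, "y": 0, "z": 0, "rx": 0, "ry": 0, "rz": 0}]}}

```text
time_s: 13.68
position: [0.5078, 0.2724, 0.2091]
tool_rot: [[-0.066, 0.998, 0.006], [0.998, 0.066, 0.002], [0.001, 0.006, -1.0]]
ft_force: [-0.4, 0.4, -0.5]
grip_width: 0.0429
```

```bash
cat >> h.py <<'E'
def look(tag,guess):
    for n in ('top','side'):
        im=snap(n,f'{n}_{tag}.png');P=cloud(im);ok=im['range_z']>0
        hs=cv2.cvtColor(im['color'],cv2.COLOR_BGR2HSV)
        m=ok&(P[...,2]>.026)&(P[...,2]<.05)&(P[...,0]>.3)&(P[...,0]<.64)&(P[...,1]>-.42)&(P[...,1]<-.15)
        k,lab,st,_=cv2.connectedComponentsWithStats(m.astype(np.uint8),connectivity=8)
        for i in range(1,k):
            if st[i,4]>12:
                q=P[lab==i];top=q[q[:,2]>.031]
                print(n,st[i,4],np.round(((q.min(0)+q.max(0))/2)[:2],4),'mean',np.round(q.mean(0),4),'zmax',round(q[:,2].max(),3),'sat',hs[lab==i][:,1].mean().round())
        for d in finder.boxes_of(n,'barrel0'): print('  net',round(d['conf'],2),np.round(d['point'],3))
E
python3 -c "
from h import *
look('a',None)
for c in ('top','side'):
  for d in finder.boxes_of(c,'lid')[:2]: print(c,'lid',d)
need(.5495,-.3145,.2)"
```

```text
top 13 [ 0.6355 -0.3044] mean [ 0.6364 -0.3044  0.0311] zmax 0.036 sat 95.0
top 32 [ 0.5981 -0.4119] mean [ 0.5974 -0.4131  0.0316] zmax 0.039 sat 110.0
top 52 [ 0.5491 -0.3123] mean [ 0.5492 -0.3122  0.0358] zmax 0.043 sat 4.0
top 53 [ 0.4611 -0.2362] mean [ 0.4605 -0.2353  0.0363] zmax 0.044 sat 4.0
top 70 [ 0.3792 -0.227 ] mean [ 0.3793 -0.227   0.0452] zmax 0.05 sat 15.0
top 55 [ 0.3705 -0.3114] mean [ 0.371  -0.311   0.0359] zmax 0.041 sat 4.0
  net 0.64 [ 0.541 -0.306  0.034]
  net 0.56 [ 0.599 -0.415  0.027]
  net 0.51 [ 0.455 -0.233  0.038]
  net 0.43 [ 0.369 -0.307  0.033]
  net 0.39 [ 0.693 -0.349  0.035]
side 130 [ 0.3792 -0.2296] mean [ 0.3797 -0.234   0.0405] zmax 0.05 sat 18.0
side 79 [ 0.4609 -0.2394] mean [ 0.461  -0.2409  0.0341] zmax 0.04 sat 8.0
side 19 [ 0.6361 -0.3074] mean [ 0.636  -0.3087  0.0298] zmax 0.033 sat 127.0
side 89 [ 0.5498 -0.3154] mean [ 0.5496 -0.3177  0.0339] zmax 0.039 sat 9.0
side 90 [ 0.3711 -0.3141] mean [ 0.3715 -0.3171  0.0339] zmax 0.041 sat 9.0
side 37 [ 0.5988 -0.412 ] mean [ 0.5984 -0.415   0.0301] zmax 0.035 sat 112.0
  net 0.73 [ 0.652 -0.241  0.017]
  net 0.72 [ 0.549 -0.32   0.019]
  net 0.71 [ 0.374 -0.324  0.025]
  net 0.55 [ 0.643 -0.312  0.016]
  net 0.55 [ 0.596 -0.426  0.024]
  net 0.47 [ 0.465 -0.249  0.023]
  net 0.47 [ 0.69  -0.362  0.02 ]
top lid {'point': [0.5121, 0.2496, 0.0161], 'conf': 0.8}
side lid {'point': [0.5073, 0.258, 0.0198], 'conf': 0.82}
side lid {'point': [0.4211, -0.0895, 0.0932], 'conf': 0.42}
t 13.97 pos [0.5065 0.2719 0.2046] psi 3.78 tilt [-0.003 -0.001 -1.   ] w 0.0425 F [ 0.74  0.02 -0.65]
need tool shift [-0.588   0.0043  0.005 ] rows 10.0
```

View pics/side_a.png

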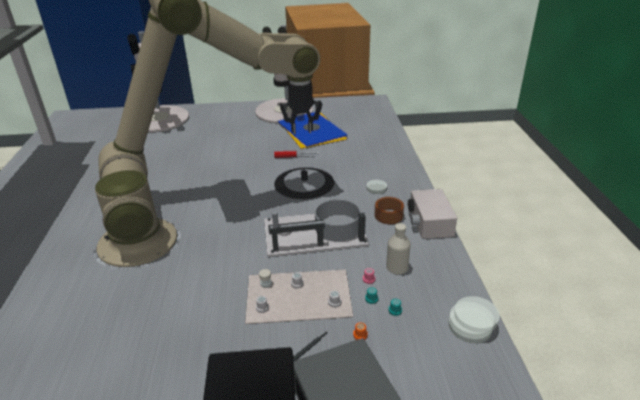

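The lid lies flat on the mat at (304,182), and the barrels haven't moved. Go to barrel A at (0.549,-0.313).

>>> {"method": "play_rows", "body": {"commands": [{"grip": 0, "x": -0.0586, "y": 0, "z": 0, "rx": 0, "ry": 0, "rz": 0}, {"grip": 0, "x": -0.0586, "y": 0, "z": 0, "rx": 0, "ry": 0, "rz": 0}, {"grip": 0, "x": -0.0586, "y": 0, "z": 0, "rx": 0, "ry": 0, "rz": 0}, {"grip": 0, "x": -0.0586, "y": 0, "z": 0, "rx": 0, "ry": 0, "rz": 0}, {"grip": 0, "x": -0.0586, "y": 0, "z": 0, "rx": 0, "ry": 0, "rz": 0}, {"grip": 0, "x": -0.0586, "y": 0, "z": 0, "rx": 0, "ry": 0, "rz": 0}, {"grip": 0, "x": -0.0586, "y": 0, "z": 0, "rx": 0, "ry": 0, "rz": 0}, {"grip": 0, "x": -0.0586, "y": 0, "z": 0, "rx": 0, "ry": 0, "rz": 0}, {"grip": 0, "x": -0.0586, "y": 0, "z": 0, "rx": 0, "ry": 0, "rz": 0}, {"grip": 0, "x": -0.0586, "y": 0.004, "z": 0, "rx": 0, "ry": 0, "rz": 0}, {"grip": 0, "x": 0, "y": 0, "z": 0.05, "rx": 0, "ry": 0, "rz": 0}, {"grip": 0, "x": 0, "y": 0, "z": 0.04, "rx": 0, "ry": 0, "rz": 0}]}}

```text
time_s: 15.48
position: [0.5488, -0.3129, 0.1132]
tool_rot: [[-0.065, 0.998, -0.002], [0.998, 0.065, 0.002], [0.002, -0.002, -1.0]]
ft_force: [-0.1, -0.3, -0.2]
grip_width: 0.0426
```

>>> {"method": "play_rows", "body": {"commands": [{"grip": 0, "x": 0, "y": 0, "z": 0, "rx": 0, "ry": 0, "rz": 0}, {"grip": 0, "x": 0, "y": 0, "z": 0, "rx": 0, "ry": 0, "rz": 0}]}}

```text
time_s: 15.72
position: [0.5501, -0.3128, 0.1174]
tool_rot: [[-0.066, 0.998, 0.002], [0.998, 0.066, -0.001], [-0.001, 0.001, -1.0]]
ft_force: [0.1, 0.3, -0.0]
grip_width: 0.0429
```

```bash
python3 -c "
from h import *
need(.5493,-.313,.033)"
```

```text
t 15.72 pos [ 0.5501 -0.3128  0.1174] psi 3.79 tilt [ 0.002 -0.001 -1.   ] w 0.0429 F [ 0.07  0.29 -0.  ]
need tool shift [-0.0001 -0.001   0.0844] rows 2.0
```

>>> {"method": "play_rows", "body": {"commands": [{"grip": 0, "x": 0, "y": -0.001, "z": 0.03, "rx": 0, "ry": 0, "rz": 0}, {"grip": 0, "x": 0, "y": 0, "z": 0.03, "rx": 0, "ry": 0, "rz": 0}, {"grip": 0, "x": 0, "y": 0, "z": 0.015, "rx": 0, "ry": 0, "rz": 0}, {"grip": 0, "x": 0, "y": 0, "z": 0.008, "rx": 0, "ry": 0, "rz": 0}, {"grip": 0, "x": 0, "y": 0, "z": 0, "rx": 0, "ry": 0, "rz": 0}, {"grip": 1, "x": 0, "y": 0, "z": 0, "rx": 0, "ry": 0, "rz": 0}, {"grip": 1, "x": 0, "y": 0, "z": 0, "rx": 0, "ry": 0, "rz": 0}, {"grip": 1, "x": 0, "y": 0, "z": 0, "rx": 0, "ry": 0, "rz": 0}, {"grip": 1, "x": 0, "y": 0, "z": 0, "rx": 0, "ry": 0, "rz": 0}], "squeeze": 50}}

```text
time_s: 16.85
position: [0.549, -0.3129, 0.0343]
tool_rot: [[-0.066, 0.998, 0.002], [0.998, 0.066, -0.002], [-0.002, 0.002, -1.0]]
ft_force: [-0.0, 0.5, 6.1]
grip_width: 0.023
```

```bash
python3 -c "
from h import *
R=np.array([[.9978,-.0663],[.0663,.9978]])
for p in [(0,38),(0,0),(0,-38)]: print(p,np.array([.5915,-.012])+R@np.array(p)/1000)
need(.5493,-.313,.033)"
```

```text
(0, 38) [0.5889806 0.0259164]
(0, 0) [ 0.5915 -0.012 ]
(0, -38) [ 0.5940194 -0.0499164]
t 16.85 pos [ 0.549  -0.3129  0.0343] psi 3.78 tilt [ 0.002 -0.002 -1.   ] w 0.023 F [-0.04  0.49  6.06]
need tool shift [-0.0001  0.0003  0.0013] rows 1.0
```

>>> {"method": "play_rows", "body": {"commands": [{"grip": 1, "x": 0, "y": 0, "z": -0.01, "rx": 0, "ry": 0, "rz": 0}, {"grip": 1, "x": 0, "y": 0, "z": -0.03, "rx": 0, "ry": 0, "rz": 0}, {"grip": 1, "x": 0, "y": 0, "z": -0.05, "rx": 0, "ry": 0, "rz": 0}, {"grip": 1, "x": 0, "y": 0, "z": -0.04, "rx": 0, "ry": 0, "rz": 0}, {"grip": 1, "x": 0, "y": 0, "z": 0, "rx": 0, "ry": 0, "rz": 0}]}}

```text
time_s: 17.48
position: [0.5494, -0.3132, 0.1669]
tool_rot: [[-0.066, 0.998, 0.005], [0.998, 0.066, -0.004], [-0.005, 0.005, -1.0]]
ft_force: [0.5, -0.2, -1.3]
grip_width: 0.0231
```

```bash
python3 -c "
from h import *
need(.589,.026,.165)"
```

```text
t 17.48 pos [ 0.5494 -0.3132  0.1669] psi 3.79 tilt [ 0.005 -0.004 -1.   ] w 0.0231 F [ 0.51 -0.23 -1.28]
need tool shift [0.3358 0.0619 0.0006] rows 6.0
```

>>> {"method": "play_rows", "body": {"commands": [{"grip": 1, "x": 0.048, "y": 0.009, "z": 0, "rx": 0, "ry": 0, "rz": 0}, {"grip": 1, "x": 0.048, "y": 0.009, "z": 0, "rx": 0, "ry": 0, "rz": 0}, {"grip": 1, "x": 0.048, "y": 0.009, "z": 0, "rx": 0, "ry": 0, "rz": 0}, {"grip": 1, "x": 0.048, "y": 0.009, "z": 0, "rx": 0, "ry": 0, "rz": 0}, {"grip": 1, "x": 0.048, "y": 0.009, "z": 0, "rx": 0, "ry": 0, "rz": 0}, {"grip": 1, "x": 0.048, "y": 0.009, "z": 0, "rx": 0, "ry": 0, "rz": 0}, {"grip": 1, "x": 0.048, "y": 0.008, "z": 0, "rx": 0, "ry": 0, "rz": 0}, {"grip": 1, "x": 0, "y": 0, "z": 0, "rx": 0, "ry": 0, "rz": 0}, {"grip": 1, "x": 0, "y": 0, "z": 0, "rx": 0, "ry": 0, "rz": 0}, {"grip": 1, "x": 0, "y": 0, "z": 0, "rx": 0, "ry": 0, "rz": 0}]}}

```text
time_s: 18.73
position: [0.5881, 0.0258, 0.1627]
tool_rot: [[-0.064, 0.998, -0.001], [0.998, 0.064, -0.0], [-0.0, -0.001, -1.0]]
ft_force: [0.2, -0.0, 0.2]
grip_width: 0.0233
```

```bash
python3 -c "
from h import *
need(.589,.026,.048)"
```

```text
t 18.73 pos [0.5881 0.0258 0.1627] psi 3.7 tilt [-0.001 -0.    -1.   ] w 0.0233 F [ 0.16 -0.    0.17]
need tool shift [0.0002 0.001  0.1147] rows 2.0
```

>>> {"method": "play_rows", "body": {"commands": [{"grip": 1, "x": 0, "y": 0.001, "z": 0.03, "rx": 0, "ry": 0, "rz": 0}, {"grip": 1, "x": 0, "y": 0, "z": 0.04, "rx": 0, "ry": 0, "rz": 0}, {"grip": 1, "x": 0, "y": 0, "z": 0.025, "rx": 0, "ry": 0, "rz": 0}, {"grip": 1, "x": 0, "y": 0, "z": 0.015, "rx": 0, "ry": 0, "rz": 0}, {"grip": 1, "x": 0, "y": 0, "z": 0.005, "rx": 0, "ry": 0, "rz": 0}, {"grip": 1, "x": 0, "y": 0, "z": 0, "rx": 0, "ry": 0, "rz": 0}, {"grip": 1, "x": 0, "y": 0, "z": 0, "rx": 0, "ry": 0, "rz": 0}]}}

```text
time_s: 19.6
position: [0.5897, 0.0268, 0.0489]
tool_rot: [[-0.066, 0.998, 0.002], [0.998, 0.066, -0.0], [-0.0, 0.002, -1.0]]
ft_force: [0.9, -0.3, 0.1]
grip_width: 0.0229
```

```bash
python3 -c "
from h import *
need(.589,.026,.048)
a=snap('side','s4.png')['color'];cv2.imwrite('pics/s4c.png',cv2.resize(a[100:270,230:430],None,fx=3.5,fy=3.5))"
```

```text
t 19.6 pos [0.5897 0.0268 0.0489] psi 3.78 tilt [ 0.002 -0.    -1.   ] w 0.0229 F [ 0.92 -0.31  0.08]
need tool shift [-0.0008 -0.0007  0.0009] rows 1.0
```

View pics/s4c.png

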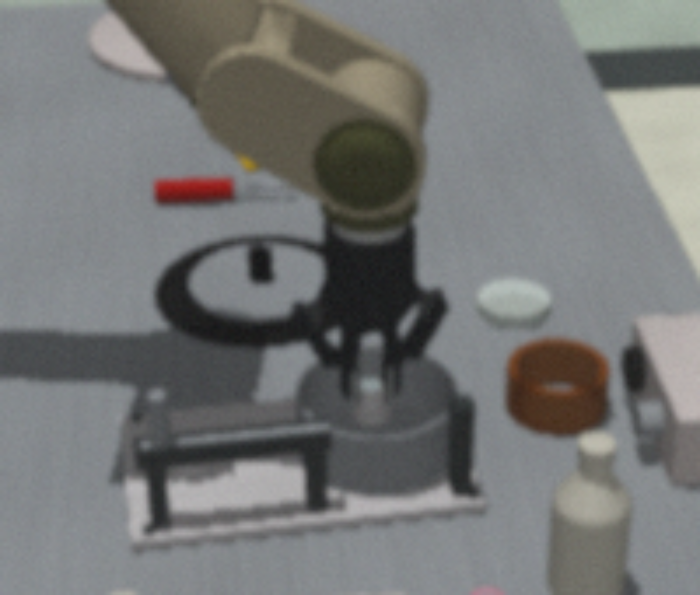

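The barrel is held between the fingers inside the canister, with its lens at about (372,385) in this crop. Release it and go up.

>>> {"method": "play_rows", "body": {"commands": [{"grip": 0.15, "x": 0, "y": 0, "z": 0.001, "rx": 0, "ry": 0, "rz": 0}, {"grip": 0.15, "x": 0, "y": 0, "z": 0, "rx": 0, "ry": 0, "rz": 0}, {"grip": 0.15, "x": 0, "y": 0, "z": 0, "rx": 0, "ry": 0, "rz": 0}, {"grip": 0.15, "x": 0, "y": 0, "z": -0.03, "rx": 0, "ry": 0, "rz": 0}, {"grip": 0.15, "x": 0, "y": 0, "z": -0.05, "rx": 0, "ry": 0, "rz": 0}, {"grip": 0, "x": 0, "y": 0, "z": -0.035, "rx": 0, "ry": 0, "rz": 0}, {"grip": 0, "x": 0, "y": 0, "z": 0, "rx": 0, "ry": 0, "rz": 0}]}}

```text
time_s: 20.52
position: [0.5902, 0.0269, 0.1648]
tool_rot: [[-0.066, 0.998, 0.006], [0.998, 0.066, -0.001], [-0.001, 0.006, -1.0]]
ft_force: [-0.2, -0.4, -1.2]
grip_width: 0.0426
```

```bash
python3 -c "
from h import *
look('b',None)
need(.461,-.237,.165)
a=cv2.imread('pics/side_b.png');cv2.imwrite('pics/s5c.png',cv2.resize(a[120:320,230:430],None,fx=3,fy=3))"
```

```text
top 15 [ 0.6355 -0.3034] mean [ 0.6363 -0.3035  0.031 ] zmax 0.034 sat 98.0
top 31 [ 0.5982 -0.4127] mean [ 0.5981 -0.4138  0.0309] zmax 0.036 sat 106.0
top 52 [ 0.461  -0.2359] mean [ 0.4605 -0.2355  0.0364] zmax 0.041 sat 4.0
top 68 [ 0.3792 -0.2269] mean [ 0.3792 -0.2263  0.045 ] zmax 0.05 sat 16.0
top 54 [ 0.3705 -0.3112] mean [ 0.3709 -0.3112  0.0358] zmax 0.043 sat 4.0
  net 0.66 [ 0.369 -0.308  0.033]
  net 0.58 [ 0.693 -0.348  0.034]
  net 0.57 [ 0.639 -0.303  0.03 ]
  net 0.55 [ 0.6   -0.414  0.029]
  net 0.49 [ 0.465 -0.276  0.011]
  net 0.4 [ 0.647 -0.233  0.032]
side 124 [ 0.3793 -0.2287] mean [ 0.3794 -0.234   0.0415] zmax 0.049 sat 18.0
side 79 [ 0.4608 -0.2383] mean [ 0.4607 -0.2408  0.0341] zmax 0.04 sat 8.0
side 20 [ 0.6363 -0.3079] mean [ 0.6367 -0.3087  0.0297] zmax 0.033 sat 126.0
side 86 [ 0.3711 -0.3146] mean [ 0.3715 -0.317   0.034 ] zmax 0.04 sat 9.0
side 34 [ 0.599  -0.4132] mean [ 0.5989 -0.4147  0.0304] zmax 0.035 sat 111.0
  net 0.76 [ 0.596 -0.426  0.022]
  net 0.74 [ 0.372 -0.323  0.024]
  net 0.69 [ 0.643 -0.313  0.017]
  net 0.53 [ 0.692 -0.364  0.018]
  net 0.51 [0.589 0.018 0.031]
  net 0.47 [ 0.652 -0.244  0.018]
  net 0.46 [ 0.464 -0.248  0.026]
  net 0.45 [ 0.532 -0.076  0.022]
t 20.73 pos [0.5887 0.027  0.1607] psi 3.78 tilt [-0.002  0.    -1.   ] w 0.0428 F [ 0.12 -0.91 -0.12]
need tool shift [-0.255  -0.1448 -0.004 ] rows 5.0
```

View pics/s5c.png

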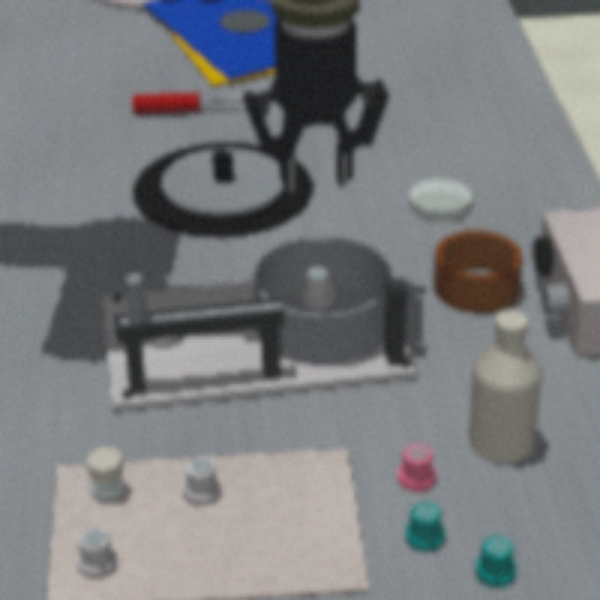

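Barrel A stands in the canister at (318,285) in this crop. Next is barrel B at (0.461,-0.237).

>>> {"method": "play_rows", "body": {"commands": [{"grip": 0, "x": -0.051, "y": -0.029, "z": 0, "rx": 0, "ry": 0, "rz": 0}, {"grip": 0, "x": -0.051, "y": -0.029, "z": 0, "rx": 0, "ry": 0, "rz": 0}, {"grip": 0, "x": -0.051, "y": -0.029, "z": 0, "rx": 0, "ry": 0, "rz": 0}, {"grip": 0, "x": -0.051, "y": -0.029, "z": 0, "rx": 0, "ry": 0, "rz": 0}, {"grip": 0, "x": -0.051, "y": -0.029, "z": 0, "rx": 0, "ry": 0, "rz": 0}, {"grip": 0, "x": 0, "y": 0, "z": 0.03, "rx": 0, "ry": 0, "rz": 0}, {"grip": 0, "x": 0, "y": 0, "z": 0.02, "rx": 0, "ry": 0, "rz": 0}, {"grip": 0, "x": 0, "y": 0, "z": 0, "rx": 0, "ry": 0, "rz": 0}, {"grip": 0, "x": 0, "y": 0, "z": 0, "rx": 0, "ry": 0, "rz": 0}]}}

```text
time_s: 21.85
position: [0.4616, -0.2371, 0.1123]
tool_rot: [[-0.066, 0.998, 0.0], [0.998, 0.066, -0.0], [-0.0, 0.0, -1.0]]
ft_force: [-0.4, -0.8, 1.0]
grip_width: 0.0429
```

```bash
python3 -c "
from h import *
need(.461,-.237,.034)"
```

```text
t 21.85 pos [ 0.4616 -0.2371  0.1123] psi 3.8 tilt [ 0. -0. -1.] w 0.0429 F [-0.39 -0.84  1.04]
need tool shift [ 0.0001 -0.0006  0.0783] rows 2.0
```

>>> {"method": "play_rows", "body": {"commands": [{"grip": 0, "x": 0, "y": 0, "z": 0.03, "rx": 0, "ry": 0, "rz": 0}, {"grip": 0, "x": 0, "y": 0, "z": 0.03, "rx": 0, "ry": 0, "rz": 0}, {"grip": 0, "x": 0, "y": 0, "z": 0.012, "rx": 0, "ry": 0, "rz": 0}, {"grip": 0, "x": 0, "y": 0, "z": 0.006, "rx": 0, "ry": 0, "rz": 0}, {"grip": 0, "x": 0, "y": 0, "z": 0, "rx": 0, "ry": 0, "rz": 0}, {"grip": 1, "x": 0, "y": 0, "z": 0, "rx": 0, "ry": 0, "rz": 0}, {"grip": 1, "x": 0, "y": 0, "z": 0, "rx": 0, "ry": 0, "rz": 0}, {"grip": 1, "x": 0, "y": 0, "z": 0, "rx": 0, "ry": 0, "rz": 0}, {"grip": 1, "x": 0, "y": 0, "z": 0, "rx": 0, "ry": 0, "rz": 0}]}}

```text
time_s: 22.98
position: [0.4617, -0.2374, 0.035]
tool_rot: [[-0.066, 0.998, 0.001], [0.998, 0.066, -0.001], [-0.001, 0.001, -1.0]]
ft_force: [-1.1, 0.5, 6.6]
grip_width: 0.0229
```

>>> {"method": "play_rows", "body": {"commands": [{"grip": 1, "x": 0, "y": 0, "z": -0.01, "rx": 0, "ry": 0, "rz": 0}, {"grip": 1, "x": 0, "y": 0, "z": -0.03, "rx": 0, "ry": 0, "rz": 0}, {"grip": 1, "x": 0, "y": 0, "z": -0.05, "rx": 0, "ry": 0, "rz": 0}, {"grip": 1, "x": 0, "y": 0, "z": -0.04, "rx": 0, "ry": 0, "rz": 0}, {"grip": 1, "x": 0, "y": 0, "z": 0, "rx": 0, "ry": 0, "rz": 0}]}}

```text
time_s: 23.6
position: [0.4623, -0.2377, 0.1675]
tool_rot: [[-0.066, 0.998, 0.005], [0.998, 0.066, -0.004], [-0.005, 0.005, -1.0]]
ft_force: [-0.6, 1.0, -1.1]
grip_width: 0.0228
```

```bash
python3 -c "
from h import *
need(.594,-.050,.165)"
```

```text
t 23.6 pos [ 0.4623 -0.2377  0.1675] psi 3.79 tilt [ 0.005 -0.004 -1.   ] w 0.0228 F [-0.58  0.98 -1.14]
need tool shift [0.1786 0.1439 0.0023] rows 3.0
```

>>> {"method": "play_rows", "body": {"commands": [{"grip": 1, "x": 0.045, "y": 0.036, "z": 0, "rx": 0, "ry": 0, "rz": 0}, {"grip": 1, "x": 0.045, "y": 0.036, "z": 0, "rx": 0, "ry": 0, "rz": 0}, {"grip": 1, "x": 0.045, "y": 0.036, "z": 0, "rx": 0, "ry": 0, "rz": 0}, {"grip": 1, "x": 0.044, "y": 0.036, "z": 0, "rx": 0, "ry": 0, "rz": 0}, {"grip": 1, "x": 0, "y": 0, "z": 0, "rx": 0, "ry": 0, "rz": 0}, {"grip": 1, "x": 0, "y": 0, "z": 0, "rx": 0, "ry": 0, "rz": 0}, {"grip": 1, "x": 0, "y": 0, "z": 0, "rx": 0, "ry": 0, "rz": 0}]}}

```text
time_s: 24.48
position: [0.5926, -0.0501, 0.1638]
tool_rot: [[-0.064, 0.998, -0.001], [0.998, 0.064, 0.0], [0.0, -0.001, -1.0]]
ft_force: [0.2, 0.6, -0.8]
grip_width: 0.0231
```

```bash
python3 -c "
from h import *
need(.594,-.050,.049)"
```

```text
t 24.48 pos [ 0.5926 -0.0501  0.1638] psi 3.69 tilt [-0.001  0.    -1.   ] w 0.0231 F [ 0.17  0.57 -0.76]
need tool shift [-1.000e-04  1.500e-03  1.148e-01] rows 2.0
```

>>> {"method": "play_rows", "body": {"commands": [{"grip": 1, "x": 0, "y": 0.001, "z": 0.03, "rx": 0, "ry": 0, "rz": 0}, {"grip": 1, "x": 0, "y": 0, "z": 0.04, "rx": 0, "ry": 0, "rz": 0}, {"grip": 1, "x": 0, "y": 0, "z": 0.025, "rx": 0, "ry": 0, "rz": 0}, {"grip": 1, "x": 0, "y": 0, "z": 0.015, "rx": 0, "ry": 0, "rz": 0}, {"grip": 1, "x": 0, "y": 0, "z": 0.005, "rx": 0, "ry": 0, "rz": 0}, {"grip": 1, "x": 0, "y": 0, "z": 0, "rx": 0, "ry": 0, "rz": 0}, {"grip": 1, "x": 0, "y": 0, "z": 0, "rx": 0, "ry": 0, "rz": 0}]}}

```text
time_s: 25.35
position: [0.5946, -0.0491, 0.0499]
tool_rot: [[-0.066, 0.998, 0.002], [0.998, 0.066, -0.0], [-0.001, 0.002, -1.0]]
ft_force: [-0.0, -0.5, -1.2]
grip_width: 0.0228
```

```bash
python3 -c "
from h import *
need(.594,-.050,.049)"
```

```text
t 25.35 pos [ 0.5946 -0.0491  0.0499] psi 3.78 tilt [ 0.002 -0.    -1.   ] w 0.0228 F [-0.02 -0.51 -1.2 ]
need tool shift [-0.0009 -0.0007  0.0009] rows 1.0
```

>>> {"method": "play_rows", "body": {"commands": [{"grip": 0.15, "x": 0, "y": 0, "z": 0.001, "rx": 0, "ry": 0, "rz": 0}, {"grip": 0.15, "x": 0, "y": 0, "z": 0, "rx": 0, "ry": 0, "rz": 0}, {"grip": 0.15, "x": 0, "y": 0, "z": 0, "rx": 0, "ry": 0, "rz": 0}, {"grip": 0.15, "x": 0, "y": 0, "z": -0.03, "rx": 0, "ry": 0, "rz": 0}, {"grip": 0.15, "x": 0, "y": 0, "z": -0.05, "rx": 0, "ry": 0, "rz": 0}, {"grip": 0, "x": 0, "y": 0, "z": -0.035, "rx": 0, "ry": 0, "rz": 0}, {"grip": 0, "x": 0, "y": 0, "z": 0, "rx": 0, "ry": 0, "rz": 0}, {"grip": 0, "x": 0, "y": 0, "z": 0, "rx": 0, "ry": 0, "rz": 0}]}}

```text
time_s: 26.35
position: [0.5938, -0.0488, 0.1622]
tool_rot: [[-0.066, 0.998, -0.001], [0.998, 0.066, 0.0], [0.0, -0.001, -1.0]]
ft_force: [0.3, -0.3, 0.0]
grip_width: 0.0426
```

```bash
python3 -c "
from h import *
look('c',None)
need(.371,-.3125,.165)
a=cv2.imread('pics/side_c.png');cv2.imwrite('pics/s6c.png',cv2.resize(a[120:320,230:430],None,fx=3,fy=3))"
```

```text
top 14 [ 0.6354 -0.3029] mean [ 0.636  -0.303   0.0314] zmax 0.035 sat 101.0
top 30 [ 0.5987 -0.4119] mean [ 0.5978 -0.413   0.0302] zmax 0.037 sat 113.0
top 71 [ 0.3792 -0.2272] mean [ 0.379  -0.2264  0.0456] zmax 0.05 sat 16.0
top 55 [ 0.3705 -0.311 ] mean [ 0.371 -0.311  0.036] zmax 0.042 sat 4.0
  net 0.56 [ 0.598 -0.415  0.027]
  net 0.52 [ 0.372 -0.306  0.035]
  net 0.44 [ 0.643 -0.308  0.03 ]
  net 0.31 [ 0.504 -0.078  0.016]
side 126 [ 0.3793 -0.2305] mean [ 0.3797 -0.234   0.0414] zmax 0.048 sat 18.0
side 18 [ 0.6364 -0.3075] mean [ 0.6366 -0.3076  0.0291] zmax 0.032 sat 126.0
side 90 [ 0.3712 -0.3139] mean [ 0.3715 -0.3175  0.0343] zmax 0.039 sat 8.0
side 36 [ 0.5989 -0.4131] mean [ 0.5987 -0.4142  0.0294] zmax 0.034 sat 108.0
  net 0.73 [ 0.644 -0.315  0.018]
  net 0.69 [ 0.596 -0.425  0.024]
  net 0.65 [0.478 0.225 0.002]
  net 0.55 [ 0.692 -0.363  0.018]
  net 0.49 [ 0.374 -0.322  0.023]
  net 0.45 [0.589 0.018 0.03 ]
  net 0.44 [ 0.652 -0.242  0.017]
t 26.55 pos [ 0.5939 -0.0488  0.1619] psi 3.78 tilt [-0.002  0.001 -1.   ] w 0.0427 F [ 0.27  0.78 -0.32]
need tool shift [-0.2484 -0.2398 -0.0028] rows 4.0
```

View pics/s6c.png

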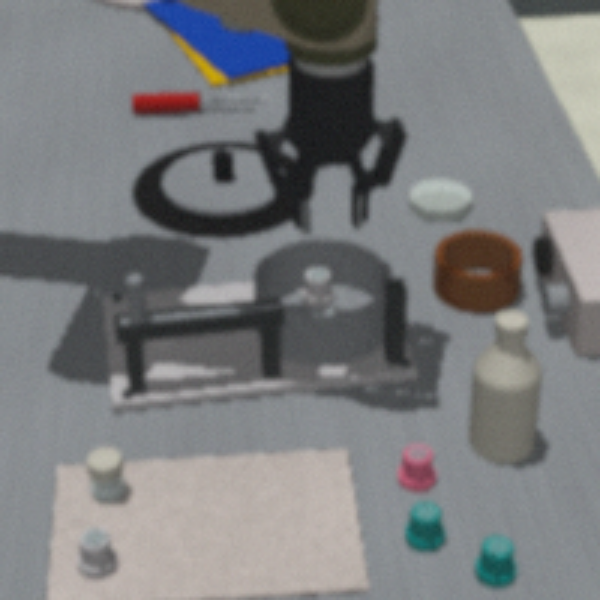

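Barrel A is visible in the canister. B is hidden behind the near wall, so I'll check it from the top later. Next is barrel C at (0.371,-0.3125).

>>> {"method": "play_rows", "body": {"commands": [{"grip": 0, "x": -0.05, "y": -0.048, "z": 0, "rx": 0, "ry": 0, "rz": 0}, {"grip": 0, "x": -0.05, "y": -0.048, "z": 0, "rx": 0, "ry": 0, "rz": 0}, {"grip": 0, "x": -0.05, "y": -0.048, "z": 0, "rx": 0, "ry": 0, "rz": 0}, {"grip": 0, "x": -0.049, "y": -0.048, "z": 0, "rx": 0, "ry": 0, "rz": 0}, {"grip": 0, "x": -0.049, "y": -0.048, "z": 0, "rx": 0, "ry": 0, "rz": 0}, {"grip": 0, "x": 0, "y": 0, "z": 0.03, "rx": 0, "ry": 0, "rz": 0}, {"grip": 0, "x": 0, "y": 0, "z": 0.02, "rx": 0, "ry": 0, "rz": 0}, {"grip": 0, "x": 0, "y": 0, "z": 0, "rx": 0, "ry": 0, "rz": 0}, {"grip": 0, "x": 0, "y": 0, "z": 0, "rx": 0, "ry": 0, "rz": 0}]}}

```text
time_s: 27.68
position: [0.3925, -0.2874, 0.1135]
tool_rot: [[-0.066, 0.998, 0.0], [0.998, 0.066, -0.001], [-0.001, 0.0, -1.0]]
ft_force: [-0.1, 0.4, 0.2]
grip_width: 0.0427
```

```bash
python3 -c "
from h import *
need(.371,-.3125,.034)"
```

```text
t 27.68 pos [ 0.3925 -0.2874  0.1135] psi 3.8 tilt [ 0.    -0.001 -1.   ] w 0.0427 F [-0.09  0.43  0.2 ]
need tool shift [-0.0235 -0.0231  0.0795] rows 2.0
```

>>> {"method": "play_rows", "body": {"commands": [{"grip": 0, "x": -0.0235, "y": -0.023, "z": 0, "rx": 0, "ry": 0, "rz": 0}, {"grip": 0, "x": 0, "y": 0, "z": 0.03, "rx": 0, "ry": 0, "rz": 0}, {"grip": 0, "x": 0, "y": 0, "z": 0.03, "rx": 0, "ry": 0, "rz": 0}, {"grip": 0, "x": 0, "y": 0, "z": 0.012, "rx": 0, "ry": 0, "rz": 0}, {"grip": 0, "x": 0, "y": 0, "z": 0.007, "rx": 0, "ry": 0, "rz": 0}, {"grip": 0, "x": 0, "y": 0, "z": 0, "rx": 0, "ry": 0, "rz": 0}]}}

```text
time_s: 28.42
position: [0.3711, -0.3124, 0.0344]
tool_rot: [[-0.066, 0.998, 0.0], [0.998, 0.066, -0.001], [-0.001, 0.0, -1.0]]
ft_force: [0.2, -0.3, 0.2]
grip_width: 0.0428
```

```bash
python3 -c "
from h import *
need(.371,-.3125,.034)"
```

```text
t 28.43 pos [ 0.3711 -0.3124  0.0344] psi 3.8 tilt [ 0.    -0.001 -1.   ] w 0.0428 F [ 0.2  -0.33  0.21]
need tool shift [-0.     -0.0001  0.0004] rows 1.0
```

>>> {"method": "play_rows", "body": {"commands": [{"grip": 1, "x": 0, "y": 0, "z": 0, "rx": 0, "ry": 0, "rz": 0}, {"grip": 1, "x": 0, "y": 0, "z": 0, "rx": 0, "ry": 0, "rz": 0}, {"grip": 1, "x": 0, "y": 0, "z": 0, "rx": 0, "ry": 0, "rz": 0}, {"grip": 1, "x": 0, "y": 0, "z": 0, "rx": 0, "ry": 0, "rz": 0}, {"grip": 1, "x": 0, "y": 0, "z": -0.01, "rx": 0, "ry": 0, "rz": 0}, {"grip": 1, "x": 0, "y": 0, "z": -0.03, "rx": 0, "ry": 0, "rz": 0}, {"grip": 1, "x": 0, "y": 0, "z": -0.05, "rx": 0, "ry": 0, "rz": 0}, {"grip": 1, "x": 0, "y": 0, "z": -0.04, "rx": 0, "ry": 0, "rz": 0}, {"grip": 1, "x": 0, "y": 0, "z": 0, "rx": 0, "ry": 0, "rz": 0}]}}

```text
time_s: 29.55
position: [0.3715, -0.3131, 0.1673]
tool_rot: [[-0.066, 0.998, 0.004], [0.998, 0.066, -0.006], [-0.006, 0.004, -1.0]]
ft_force: [-0.3, -0.2, -1.6]
grip_width: 0.0231
```

```bash
python3 -c "
from h import *
need(.5915,-.012,.165)
a=snap('top','t7.png')['color'];cv2.imwrite('pics/t7c.png',cv2.resize(a[155:280,285:445],None,fx=5,fy=4.8,interpolation=cv2.INTER_CUBIC))
look('d',None)"
```

```text
t 29.55 pos [ 0.3715 -0.3131  0.1673] psi 3.79 tilt [ 0.004 -0.006 -1.   ] w 0.0231 F [-0.34 -0.17 -1.6 ]
need tool shift [0.2859 0.2394 0.0015] rows 5.0
top 14 [ 0.6357 -0.3032] mean [ 0.6363 -0.3038  0.0298] zmax 0.033 sat 101.0
top 30 [ 0.5988 -0.4127] mean [ 0.5984 -0.4135  0.0309] zmax 0.037 sat 110.0
top 71 [ 0.3792 -0.2269] mean [ 0.3791 -0.2262  0.0443] zmax 0.05 sat 18.0
  net 0.64 [ 0.692 -0.349  0.035]
  net 0.58 [ 0.646 -0.232  0.028]
  net 0.51 [0.582 0.03  0.046]
  net 0.47 [ 0.591 -0.049  0.044]
side 117 [ 0.379  -0.2306] mean [ 0.3802 -0.2348  0.0412] zmax 0.049 sat 19.0
side 19 [ 0.6362 -0.3084] mean [ 0.6366 -0.3077  0.0284] zmax 0.03 sat 131.0
side 33 [ 0.5991 -0.4127] mean [ 0.5982 -0.4142  0.0296] zmax 0.032 sat 112.0
  net 0.76 [ 0.37  -0.324  0.153]
  net 0.7 [ 0.649 -0.244  0.018]
  net 0.66 [ 0.599 -0.426  0.024]
  net 0.65 [ 0.543 -0.076  0.022]
  net 0.57 [ 0.646 -0.314  0.016]
  net 0.5 [ 0.692 -0.36   0.016]
  net 0.49 [0.587 0.02  0.031]
```

View pics/t7c.png

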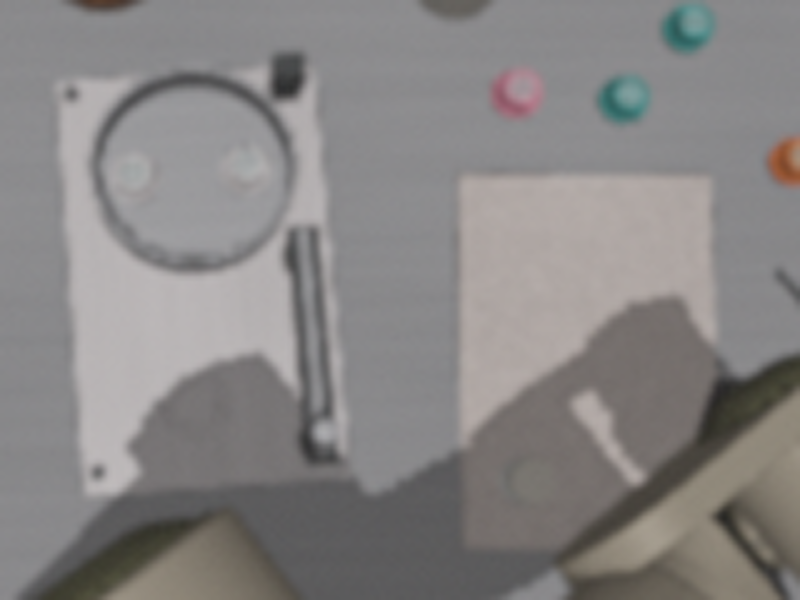

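Both barrels stand upright in the canister at (133,172) and (245,165) in this crop, and the board is clear except for the jar. Take C to the middle.

>>> {"method": "play_rows", "body": {"commands": [{"grip": 1, "x": 0.041, "y": 0.034, "z": 0, "rx": 0, "ry": 0, "rz": 0}, {"grip": 1, "x": 0.041, "y": 0.034, "z": 0, "rx": 0, "ry": 0, "rz": 0}, {"grip": 1, "x": 0.041, "y": 0.034, "z": 0, "rx": 0, "ry": 0, "rz": 0}, {"grip": 1, "x": 0.041, "y": 0.034, "z": 0, "rx": 0, "ry": 0, "rz": 0}, {"grip": 1, "x": 0.041, "y": 0.034, "z": 0, "rx": 0, "ry": 0, "rz": 0}, {"grip": 1, "x": 0.041, "y": 0.034, "z": 0, "rx": 0, "ry": 0, "rz": 0}, {"grip": 1, "x": 0.041, "y": 0.034, "z": 0, "rx": 0, "ry": 0, "rz": 0}, {"grip": 1, "x": 0, "y": 0, "z": 0, "rx": 0, "ry": 0, "rz": 0}, {"grip": 1, "x": 0, "y": 0, "z": 0, "rx": 0, "ry": 0, "rz": 0}, {"grip": 1, "x": 0, "y": 0, "z": 0, "rx": 0, "ry": 0, "rz": 0}]}}

```text
time_s: 31.05
position: [0.5888, -0.0112, 0.1637]
tool_rot: [[-0.065, 0.998, -0.001], [0.998, 0.065, 0.0], [0.0, -0.001, -1.0]]
ft_force: [0.2, 0.1, -0.8]
grip_width: 0.0229
```

```bash
python3 -c "
from h import *
need(.5915,-.0112,.049)"
```

```text
t 31.05 pos [ 0.5888 -0.0112  0.1637] psi 3.7 tilt [-0.001  0.    -1.   ] w 0.0229 F [ 0.23  0.15 -0.84]
need tool shift [-0.0002  0.0028  0.1147] rows 2.0
```

>>> {"method": "play_rows", "body": {"commands": [{"grip": 1, "x": 0, "y": 0.002, "z": 0.03, "rx": 0, "ry": 0, "rz": 0}, {"grip": 1, "x": 0, "y": 0, "z": 0.04, "rx": 0, "ry": 0, "rz": 0}, {"grip": 1, "x": 0, "y": 0, "z": 0.015, "rx": 0, "ry": 0, "rz": 0}, {"grip": 1, "x": 0, "y": 0, "z": 0.01, "rx": 0, "ry": 0, "rz": 0}, {"grip": 1, "x": 0, "y": 0, "z": 0.01, "rx": 0, "ry": 0, "rz": 0}, {"grip": 1, "x": 0, "y": 0, "z": 0.01, "rx": 0, "ry": 0, "rz": 0}, {"grip": 1, "x": 0, "y": 0, "z": 0, "rx": 0, "ry": 0, "rz": 0}, {"grip": 1, "x": 0, "y": 0, "z": 0, "rx": 0, "ry": 0, "rz": 0}]}}

```text
time_s: 32.05
position: [0.5916, -0.0101, 0.0494]
tool_rot: [[-0.066, 0.998, 0.001], [0.998, 0.066, -0.0], [-0.0, 0.001, -1.0]]
ft_force: [-0.2, 0.1, 0.7]
grip_width: 0.0227
```

```bash
python3 -c "
from h import *
need(.5915,-.0112,.049)"
```

```text
t 32.05 pos [ 0.5916 -0.0101  0.0494] psi 3.79 tilt [ 0.001 -0.    -1.   ] w 0.0227 F [-0.17  0.06  0.66]
need tool shift [-0.0011 -0.0001  0.0004] rows 1.0
```

>>> {"method": "play_rows", "body": {"commands": [{"grip": 0.15, "x": 0, "y": 0, "z": 0.001, "rx": 0, "ry": 0, "rz": 0}, {"grip": 0.15, "x": 0, "y": 0, "z": 0, "rx": 0, "ry": 0, "rz": 0}, {"grip": 0.15, "x": 0, "y": 0, "z": 0, "rx": 0, "ry": 0, "rz": 0}, {"grip": 0.15, "x": 0, "y": 0, "z": -0.03, "rx": 0, "ry": 0, "rz": 0}, {"grip": 0.15, "x": 0, "y": 0, "z": -0.05, "rx": 0, "ry": 0, "rz": 0}, {"grip": 0, "x": 0, "y": 0, "z": -0.05, "rx": 0, "ry": 0, "rz": 0}, {"grip": 0, "x": 0, "y": 0, "z": -0.02, "rx": 0, "ry": 0, "rz": 0}, {"grip": 0, "x": 0, "y": 0, "z": 0, "rx": 0, "ry": 0, "rz": 0}]}}

```text
time_s: 33.05
position: [0.5917, -0.0101, 0.1994]
tool_rot: [[-0.066, 0.998, 0.003], [0.998, 0.066, -0.001], [-0.001, 0.003, -1.0]]
ft_force: [1.1, -0.1, -1.0]
grip_width: 0.0425
```

```bash
python3 -c "
from h import *
need(.507,.272,.18)"
```

```text
t 33.05 pos [ 0.5917 -0.0101  0.1994] psi 3.78 tilt [ 0.003 -0.001 -1.   ] w 0.0425 F [ 1.1  -0.12 -1.  ]
need tool shift [ 0.2871 -0.066   0.0189] rows 5.0
```

Move over the lid, then check the canister from the top before going on.

>>> {"method": "play_rows", "body": {"commands": [{"grip": 0, "x": 0.048, "y": -0.011, "z": 0, "rx": 0, "ry": 0, "rz": 0}, {"grip": 0, "x": 0.048, "y": -0.011, "z": 0, "rx": 0, "ry": 0, "rz": 0}, {"grip": 0, "x": 0.048, "y": -0.011, "z": 0, "rx": 0, "ry": 0, "rz": 0}, {"grip": 0, "x": 0.048, "y": -0.011, "z": 0, "rx": 0, "ry": 0, "rz": 0}, {"grip": 0, "x": 0.048, "y": -0.011, "z": 0, "rx": 0, "ry": 0, "rz": 0}, {"grip": 0, "x": 0.047, "y": -0.011, "z": 0, "rx": 0, "ry": 0, "rz": 0}, {"grip": 0, "x": 0, "y": 0, "z": 0.05, "rx": 0, "ry": 0, "rz": 0}, {"grip": 0, "x": 0, "y": 0, "z": 0.05, "rx": 0, "ry": 0, "rz": 0}, {"grip": 0, "x": 0, "y": 0, "z": 0, "rx": 0, "ry": 0, "rz": 0}, {"grip": 0, "x": 0, "y": 0, "z": 0, "rx": 0, "ry": 0, "rz": 0}]}}

```text
time_s: 34.3
position: [0.5072, 0.272, 0.0991]
tool_rot: [[-0.066, 0.998, 0.001], [0.998, 0.066, 0.0], [0.0, 0.001, -1.0]]
ft_force: [0.4, -0.6, 0.3]
grip_width: 0.0427
```

```bash
python3 -c "
from h import *
need(.507,.272,.037)
im=snap('top','t8.png');a=im['color'];cv2.imwrite('pics/t8c.png',cv2.resize(a[155:280,285:445],None,fx=5,fy=4.8,interpolation=cv2.INTER_CUBIC))
P=cloud(im)
m=(im['range_z']>0)&(np.hypot(P[...,0]-.5915,P[...,1]+.012)<.055)&(P[...,2]>.035)
k,lab,st,_=cv2.connectedComponentsWithStats(m.astype(np.uint8))
for i in range(1,k):
  if st[i,4]>5: print(st[i,4],P[lab==i].mean(0),P[lab==i].max(0))
si=snap('side','s8.png')
P=cloud(si);q=P[(si['range_z']>0)&(np.hypot(P[...,0]-.507,P[...,1]-.272)<.04)&(P[...,2]>.025)&(P[...,2]<.054)]
print(len(q),q.mean(0),q.min(0),q.max(0))
"
```

```text
t 34.3 pos [0.5072 0.272  0.0991] psi 3.77 tilt [ 0.001  0.    -1.   ] w 0.0427 F [ 0.37 -0.6   0.29]
need tool shift [-0.0001 -0.0003  0.0621] rows 1.0
49 [0.5891689  0.02638883 0.04607598] [0.60293963 0.03702462 0.05134379]
51 [ 0.59105988 -0.00989693  0.0464204 ] [0.60243508 0.00074348 0.05405571]
51 [ 0.5943365  -0.04762291  0.04618761] [ 0.60612061 -0.03549303  0.05301151]
58 [0.50801302 0.2634182  0.04012499] [0.49752095 0.25347409 0.02576124] [0.51935142 0.28368234 0.04936243]
```

View pics/t8c.png

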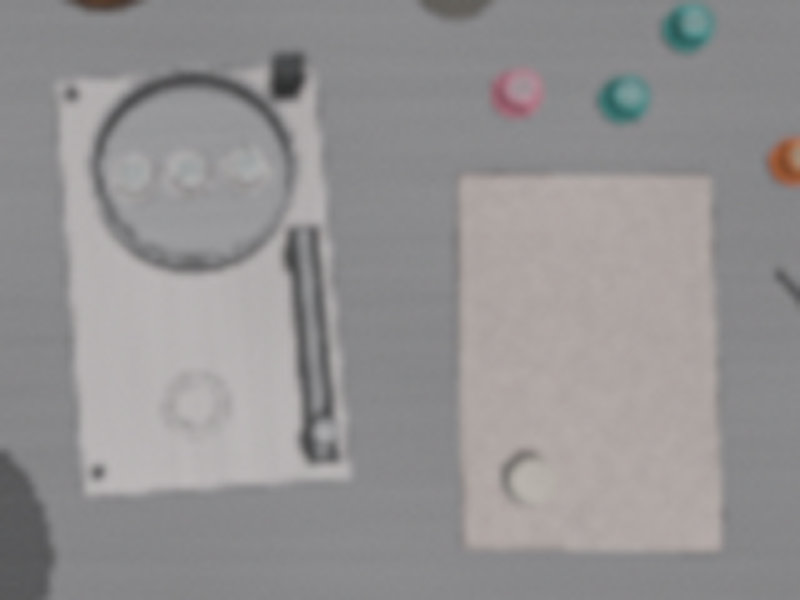

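View pics/s8.png

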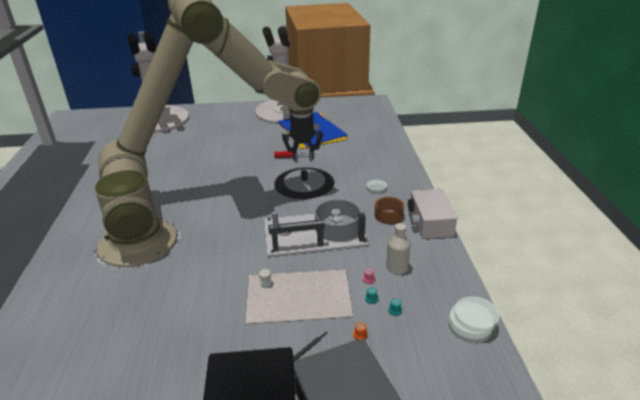

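All three barrels stand in the canister and the board holds only the jar. Grasp the lid again.

>>> {"method": "play_rows", "body": {"commands": [{"grip": 0, "x": 0, "y": 0, "z": 0.03, "rx": 0, "ry": 0, "rz": 0}, {"grip": 0, "x": 0, "y": 0, "z": 0.02, "rx": 0, "ry": 0, "rz": 0}, {"grip": 0, "x": 0, "y": 0, "z": 0.012, "rx": 0, "ry": 0, "rz": 0}, {"grip": 0, "x": 0, "y": 0, "z": 0, "rx": 0, "ry": 0, "rz": 0}, {"grip": 0, "x": 0, "y": 0, "z": 0, "rx": 0, "ry": 0, "rz": 0}, {"grip": 1, "x": 0, "y": 0, "z": 0, "rx": 0, "ry": 0, "rz": 0}, {"grip": 1, "x": 0, "y": 0, "z": 0, "rx": 0, "ry": 0, "rz": 0}, {"grip": 1, "x": 0, "y": 0, "z": 0, "rx": 0, "ry": 0, "rz": 0}, {"grip": 1, "x": 0, "y": 0, "z": 0, "rx": 0, "ry": 0, "rz": 0}, {"grip": 1, "x": 0, "y": 0, "z": 0, "rx": 0, "ry": 0, "rz": 0}], "squeeze": 80}}

```text
time_s: 35.65
position: [0.507, 0.2721, 0.0371]
tool_rot: [[-0.066, 0.998, 0.002], [0.998, 0.066, 0.0], [0.0, 0.002, -1.0]]
ft_force: [-1.4, -0.3, 5.6]
grip_width: 0.0219
```

>>> {"method": "play_rows", "body": {"commands": [{"grip": 1, "x": 0, "y": 0, "z": -0.01, "rx": 0, "ry": 0, "rz": 0}, {"grip": 1, "x": 0, "y": 0, "z": -0.03, "rx": 0, "ry": 0, "rz": 0}, {"grip": 1, "x": 0, "y": 0, "z": -0.04, "rx": 0, "ry": 0, "rz": 0}, {"grip": 1, "x": 0, "y": 0, "z": -0.04, "rx": 0, "ry": 0, "rz": 0}, {"grip": 1, "x": 0, "y": 0, "z": -0.03, "rx": 0, "ry": 0, "rz": 0}, {"grip": 1, "x": 0, "y": 0, "z": 0, "rx": 0, "ry": 0, "rz": 0}, {"grip": 1, "x": 0, "y": 0, "z": 0, "rx": 0, "ry": 0, "rz": 0}]}}

```text
time_s: 36.52
position: [0.5059, 0.2718, 0.1848]
tool_rot: [[-0.066, 0.998, -0.002], [0.998, 0.066, -0.001], [-0.001, -0.002, -1.0]]
ft_force: [0.0, 0.5, -2.6]
grip_width: 0.0217
```

```bash
python3 -c "
from h import *
need(.5919,-.012,.18)"
```

```text
t 36.52 pos [0.5059 0.2718 0.1848] psi 3.78 tilt [-0.002 -0.001 -1.   ] w 0.0217 F [ 0.04  0.51 -2.63]
need tool shift [-0.2888  0.0671  0.0048] rows 5.0
```

>>> {"method": "play_rows", "body": {"commands": [{"grip": 1, "x": -0.041, "y": 0.0095, "z": 0, "rx": 0, "ry": 0, "rz": 0}, {"grip": 1, "x": -0.041, "y": 0.0095, "z": 0, "rx": 0, "ry": 0, "rz": 0}, {"grip": 1, "x": -0.041, "y": 0.0095, "z": 0, "rx": 0, "ry": 0, "rz": 0}, {"grip": 1, "x": -0.041, "y": 0.0095, "z": 0, "rx": 0, "ry": 0, "rz": 0}, {"grip": 1, "x": -0.041, "y": 0.0095, "z": 0, "rx": 0, "ry": 0, "rz": 0}, {"grip": 1, "x": -0.041, "y": 0.0095, "z": 0, "rx": 0, "ry": 0, "rz": 0}, {"grip": 1, "x": -0.041, "y": 0.0095, "z": 0, "rx": 0, "ry": 0, "rz": 0}, {"grip": 1, "x": 0, "y": 0, "z": 0, "rx": 0, "ry": 0, "rz": 0}, {"grip": 1, "x": 0, "y": 0, "z": 0, "rx": 0, "ry": 0, "rz": 0}, {"grip": 1, "x": 0, "y": 0, "z": 0, "rx": 0, "ry": 0, "rz": 0}]}}

```text
time_s: 37.78
position: [0.5914, -0.009, 0.1855]
tool_rot: [[-0.067, 0.998, -0.001], [0.998, 0.067, 0.0], [0.0, -0.001, -1.0]]
ft_force: [-0.1, -0.5, -2.3]
grip_width: 0.0218
```

```bash
python3 -c "
from h import *
need(.5919,-.012,.12)
a=snap('side','s9.png')['color'];cv2.imwrite('pics/s9c.png',cv2.resize(a[90:260,230:430],None,fx=3.5,fy=3.5))"
```

```text
t 37.77 pos [ 0.5914 -0.009   0.1855] psi 3.85 tilt [-0.001  0.    -1.   ] w 0.0218 F [-0.1  -0.54 -2.31]
need tool shift [-0.0031  0.0004  0.0655] rows 2.0
```

View pics/s9c.png

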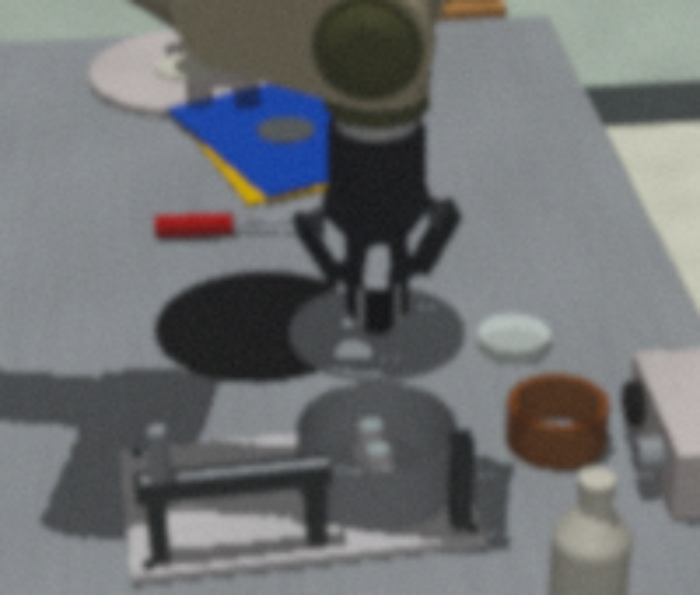

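The lid is held level above the canister. Lower it with the centring correction.

>>> {"method": "play_rows", "body": {"commands": [{"grip": 1, "x": -0.003, "y": 0, "z": 0.03, "rx": 0, "ry": 0, "rz": 0}, {"grip": 1, "x": 0, "y": 0, "z": 0.025, "rx": 0, "ry": 0, "rz": 0}, {"grip": 1, "x": 0, "y": 0, "z": 0.01, "rx": 0, "ry": 0, "rz": 0}, {"grip": 1, "x": 0, "y": 0, "z": 0, "rx": 0, "ry": 0, "rz": 0}, {"grip": 1, "x": 0, "y": 0, "z": 0, "rx": 0, "ry": 0, "rz": 0}, {"grip": 1, "x": 0, "y": 0, "z": 0, "rx": 0, "ry": 0, "rz": 0}]}}

```text
time_s: 38.58
position: [0.5924, -0.013, 0.1219]
tool_rot: [[-0.066, 0.998, 0.002], [0.998, 0.066, -0.0], [-0.0, 0.002, -1.0]]
ft_force: [0.6, -0.3, -1.8]
grip_width: 0.0219
```

```bash
python3 -c "
from h import *
need(.5919,-.012,.0975)"
```

```text
t 38.58 pos [ 0.5924 -0.013   0.1219] psi 3.78 tilt [ 0.002 -0.    -1.   ] w 0.0219 F [ 0.59 -0.33 -1.78]
need tool shift [ 0.0011 -0.0004  0.0244] rows 1.0
```

>>> {"method": "play_rows", "body": {"commands": [{"grip": 1, "x": 0.001, "y": 0, "z": 0.008, "rx": 0, "ry": 0, "rz": 0}, {"grip": 1, "x": 0, "y": 0, "z": 0.006, "rx": 0, "ry": 0, "rz": 0}, {"grip": 1, "x": 0, "y": 0, "z": 0.004, "rx": 0, "ry": 0, "rz": 0}, {"grip": 1, "x": 0, "y": 0, "z": 0.003, "rx": 0, "ry": 0, "rz": 0}, {"grip": 1, "x": 0, "y": 0, "z": 0.002, "rx": 0, "ry": 0, "rz": 0}, {"grip": 1, "x": 0, "y": 0, "z": 0, "rx": 0, "ry": 0, "rz": 0}]}}

```text
time_s: 39.33
position: [0.592, -0.0121, 0.0982]
tool_rot: [[-0.066, 0.998, 0.0], [0.998, 0.066, -0.0], [-0.0, 0.0, -1.0]]
ft_force: [-1.0, -0.5, -0.1]
grip_width: 0.0218
```

>>> {"method": "play_rows", "body": {"commands": [{"grip": 1, "x": 0, "y": 0, "z": 0.001, "rx": 0, "ry": 0, "rz": 0}, {"grip": 1, "x": 0, "y": 0, "z": 0, "rx": 0, "ry": 0, "rz": 0}]}}

```text
time_s: 39.58
position: [0.592, -0.0121, 0.0981]
tool_rot: [[-0.066, 0.998, 0.001], [0.998, 0.066, -0.0], [-0.0, 0.001, -1.0]]
ft_force: [-3.7, 0.3, 7.6]
grip_width: 0.0219
```

Contact at exactly the predicted seated height: 0.0341 grasp offset + 0.064 = 0.0981. Release and raise.

>>> {"method": "play_rows", "body": {"commands": [{"grip": 0, "x": 0, "y": 0, "z": 0, "rx": 0, "ry": 0, "rz": 0}, {"grip": 0, "x": 0, "y": 0, "z": 0, "rx": 0, "ry": 0, "rz": 0}, {"grip": 0, "x": 0, "y": 0, "z": 0, "rx": 0, "ry": 0, "rz": 0}, {"grip": 0, "x": 0, "y": 0, "z": -0.02, "rx": 0, "ry": 0, "rz": 0}, {"grip": 0, "x": 0, "y": 0, "z": -0.05, "rx": 0, "ry": 0, "rz": 0}, {"grip": 0, "x": 0, "y": 0, "z": -0.035, "rx": 0, "ry": 0, "rz": 0}, {"grip": 0, "x": -0.017, "y": -0.045, "z": 0, "rx": 0, "ry": 0, "rz": 0}, {"grip": 0, "x": -0.017, "y": -0.045, "z": 0, "rx": 0, "ry": 0, "rz": 0}, {"grip": 0, "x": -0.017, "y": -0.045, "z": 0, "rx": 0, "ry": 0, "rz": 0}, {"grip": 0, "x": -0.016, "y": -0.045, "z": 0, "rx": 0, "ry": 0, "rz": 0}, {"grip": 0, "x": 0, "y": 0, "z": 0, "rx": 0, "ry": 0, "rz": 0}, {"grip": 0, "x": 0, "y": 0, "z": 0, "rx": 0, "ry": 0, "rz": 0}]}}

```text
time_s: 41.08
position: [0.4174, -0.0909, 0.2023]
tool_rot: [[-0.066, 0.998, 0.001], [0.998, 0.066, -0.0], [-0.0, 0.001, -1.0]]
ft_force: [-0.7, -1.0, 0.7]
grip_width: 0.0428
```

```bash
python3 -c "
from h import *
need(.4115,-.091,.115)
for n in ('top','side'):
    im=snap(n,n+'_e.png');P=cloud(im);ok=im['range_z']>0
    d=ok&(P[...,2]>.07)&(P[...,2]<.088)&(P[...,1]>-.06)&(P[...,1]<.08)&(P[...,0]>.51)&(P[...,0]<.68)
    k,lab,st,_=cv2.connectedComponentsWithStats(d.astype(np.uint8));q=P[lab==1+np.argmax(st[1:,4])]
    A=np.c_[q[:,:2],np.ones(len(q))];c=np.linalg.lstsq(A,q[:,2],rcond=None)[0]
    print(n,len(q),'z',q[:,2].mean(),'slope',c[:2],cv2.minEnclosingCircle(q[:,:2].astype(np.float32)))
    kb=P[ok&(np.hypot(P[...,0]-.5915,P[...,1]+.012)<.03)&(P[...,2]>.1)];print('knob',(kb.min(0)+kb.max(0))/2,kb[:,2].max())
a=cv2.imread('pics/side_e.png');cv2.imwrite('pics/s10c.png',cv2.resize(a[90:260,230:430],None,fx=3.5,fy=3.5))"
```

```text
t 41.08 pos [ 0.4174 -0.0909  0.2023] psi 3.76 tilt [ 0.001 -0.    -1.   ] w 0.0428 F [-0.67 -1.03  0.66]
need tool shift [ 0.0003 -0.0059  0.0873] rows 2.0
top 1294 z 0.07870539757049477 slope [-0.00031527  0.00243986] ((0.5925256609916687, -0.012469718232750893), 0.07102631032466888)
knob [ 0.5906947  -0.01255815  0.10792691] 0.11582852513695818
side 828 z 0.07753991873683722 slope [ 0.00130378 -0.00215809] ((0.5904765129089355, -0.009170707315206528), 0.07293052971363068)
knob [ 0.59186074 -0.01608571  0.10633773] 0.1125106745223391
```

View pics/s10c.png

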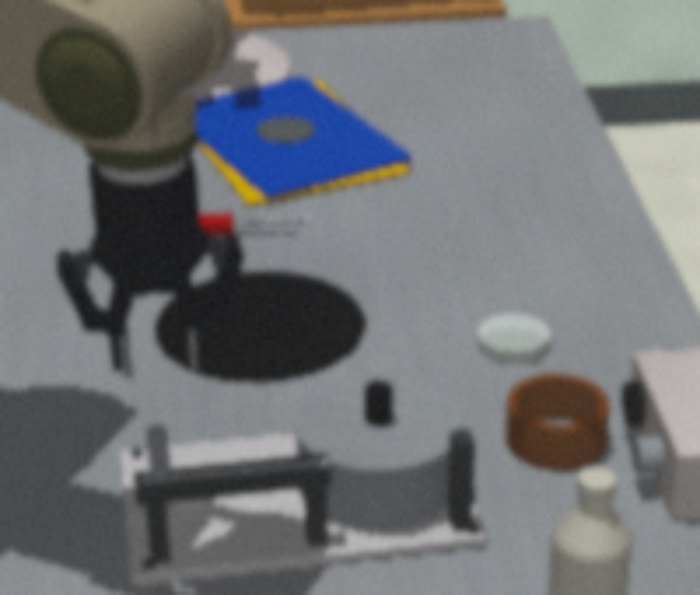

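The lid is level at the same height as at the start (0.0787 in the top view). Grasp the bolt handle.

>>> {"method": "play_rows", "body": {"commands": [{"grip": 0, "x": 0, "y": -0.006, "z": 0.03, "rx": 0, "ry": 0, "rz": 0}, {"grip": 0, "x": 0, "y": 0, "z": 0.03, "rx": 0, "ry": 0, "rz": 0}, {"grip": 0, "x": 0, "y": 0, "z": 0.025, "rx": 0, "ry": 0, "rz": 0}, {"grip": 0, "x": 0, "y": 0, "z": 0.002, "rx": 0, "ry": 0, "rz": 0}, {"grip": 0, "x": 0, "y": 0, "z": 0, "rx": 0, "ry": 0, "rz": 0}, {"grip": 1, "x": 0, "y": 0, "z": 0, "rx": 0, "ry": 0, "rz": 0}, {"grip": 1, "x": 0, "y": 0, "z": 0, "rx": 0, "ry": 0, "rz": 0}, {"grip": 1, "x": 0, "y": 0, "z": 0, "rx": 0, "ry": 0, "rz": 0}, {"grip": 1, "x": 0, "y": 0, "z": 0, "rx": 0, "ry": 0, "rz": 0}], "squeeze": 30}}

```text
time_s: 42.3
position: [0.4114, -0.0913, 0.1157]
tool_rot: [[-0.066, 0.998, 0.002], [0.998, 0.066, -0.001], [-0.001, 0.002, -1.0]]
ft_force: [-0.1, 2.1, 7.5]
grip_width: 0.0147
```

```bash
python3 -c "
from h import *
need(.5233,-.0835,.115)"
```

```text
t 42.3 pos [ 0.4114 -0.0913  0.1157] psi 3.78 tilt [ 0.002 -0.001 -1.   ] w 0.0147 F [-0.14  2.13  7.54]
need tool shift [0.0004 0.1122 0.001 ] rows 2.0
```

>>> {"method": "play_rows", "body": {"commands": [{"grip": 1, "x": 0, "y": 0.012, "z": 0, "rx": 0, "ry": 0, "rz": 0}, {"grip": 1, "x": 0, "y": 0.012, "z": 0, "rx": 0, "ry": 0, "rz": 0}, {"grip": 1, "x": 0, "y": 0.012, "z": 0, "rx": 0, "ry": 0, "rz": 0}, {"grip": 1, "x": 0, "y": 0.012, "z": 0, "rx": 0, "ry": 0, "rz": 0}, {"grip": 1, "x": 0, "y": 0.012, "z": 0, "rx": 0, "ry": 0, "rz": 0}, {"grip": 1, "x": 0, "y": 0.012, "z": 0, "rx": 0, "ry": 0, "rz": 0}, {"grip": 1, "x": 0, "y": 0.012, "z": 0, "rx": 0, "ry": 0, "rz": 0}, {"grip": 1, "x": 0, "y": 0.012, "z": 0, "rx": 0, "ry": 0, "rz": 0}, {"grip": 1, "x": 0, "y": 0.01, "z": 0, "rx": 0, "ry": 0, "rz": 0}, {"grip": 1, "x": 0, "y": 0.004, "z": 0, "rx": 0, "ry": 0, "rz": 0}, {"grip": 1, "x": 0, "y": 0, "z": 0, "rx": 0, "ry": 0, "rz": 0}]}}

```text
time_s: 43.68
position: [0.5214, -0.0842, 0.1158]
tool_rot: [[-0.066, 0.998, 0.002], [0.998, 0.066, -0.001], [-0.001, 0.002, -1.0]]
ft_force: [1.6, -0.5, 5.3]
grip_width: 0.0153
```

```bash
python3 -c "
from h import *
need(.5233,-.0835,.115)"
```

```text
t 43.67 pos [ 0.5214 -0.0842  0.1158] psi 3.78 tilt [ 0.002 -0.001 -1.   ] w 0.0153 F [ 1.62 -0.47  5.3 ]
need tool shift [0.0006 0.002  0.0008] rows 1.0
```

>>> {"method": "play_rows", "body": {"commands": [{"grip": 1, "x": 0, "y": 0.002, "z": 0, "rx": 0, "ry": 0, "rz": 0}, {"grip": 1, "x": 0, "y": 0.002, "z": 0, "rx": 0, "ry": 0, "rz": 0}, {"grip": 1, "x": 0, "y": 0, "z": 0, "rx": 0, "ry": 0, "rz": 0}]}}

```text
time_s: 44.05
position: [0.5232, -0.084, 0.1157]
tool_rot: [[-0.066, 0.998, -0.003], [0.998, 0.066, -0.001], [-0.001, -0.003, -1.0]]
ft_force: [-8.8, -2.9, 11.5]
grip_width: 0.0149
```

At the stop: travel is 112 mm and the reaction is −9 N. Release, retreat, and verify.

>>> {"method": "play_rows", "body": {"commands": [{"grip": 0.3, "x": 0, "y": -0.001, "z": 0, "rx": 0, "ry": 0, "rz": 0}, {"grip": 0, "x": 0, "y": 0, "z": 0, "rx": 0, "ry": 0, "rz": 0}, {"grip": 0, "x": 0, "y": 0, "z": 0, "rx": 0, "ry": 0, "rz": 0}, {"grip": 0, "x": 0, "y": 0, "z": 0, "rx": 0, "ry": 0, "rz": 0}, {"grip": 0, "x": 0, "y": 0, "z": -0.04, "rx": 0, "ry": 0, "rz": 0}, {"grip": 0, "x": 0, "y": 0, "z": -0.05, "rx": 0, "ry": 0, "rz": 0}, {"grip": 0, "x": 0, "y": -0.05, "z": -0.03, "rx": 0, "ry": 0, "rz": 0}, {"grip": 0, "x": 0, "y": -0.05, "z": 0, "rx": 0, "ry": 0, "rz": 0}, {"grip": 0, "x": 0, "y": -0.05, "z": 0, "rx": 0, "ry": 0, "rz": 0}, {"grip": 0, "x": 0, "y": 0, "z": 0, "rx": 0, "ry": 0, "rz": 0}, {"grip": 0, "x": 0, "y": 0, "z": 0, "rx": 0, "ry": 0, "rz": 0}]}}

```text
time_s: 45.42
position: [0.3745, -0.0939, 0.2353]
tool_rot: [[-0.066, 0.998, 0.001], [0.998, 0.066, -0.001], [-0.001, 0.001, -1.0]]
ft_force: [-0.1, -0.5, -0.5]
grip_width: 0.0429
```

```bash
python3 -c "
from h import *
need(.4,-.09,.2)
for n in ('top','side'):
    im=snap(n,n+'_f.png');P=cloud(im);ok=im['range_z']>0
    d=ok&(P[...,2]>.07)&(P[...,2]<.088)&(P[...,1]>-.05)&(P[...,1]<.08)&(P[...,0]>.51)&(P[...,0]<.68)
    q=P[d];A=np.c_[q[:,:2],np.ones(len(q))];c=np.linalg.lstsq(A,q[:,2],rcond=None)[0]
    print(n,len(q),'z',q[:,2].mean(),'slope',c[:2])
    kb=P[ok&(np.hypot(P[...,0]-.5233,P[...,1]+.085)<.03)&(P[...,2]>.125)];print('handle',(kb.min(0)+kb.max(0))/2,len(kb))
a=cv2.imread('pics/side_f.png');cv2.imwrite('pics/s11c.png',cv2.resize(a[90:330,230:430],None,fx=2.5,fy=2.5))"
```

```text
t 45.42 pos [ 0.3745 -0.0939  0.2353] psi 3.76 tilt [ 0.001 -0.001 -1.   ] w 0.0429 F [-0.09 -0.5  -0.54]
need tool shift [0.0022 0.0257 0.0353] rows 1.0
top 1186 z 0.07853317268831685 slope [-0.00142906  0.00446323]
handle [ 0.52353246 -0.08166746  0.13293327] 23
side 700 z 0.07735044272543405 slope [-0.00206242 -0.00990117]
handle [ 0.52372576 -0.08601269  0.13261664] 30
```

View pics/s11c.png

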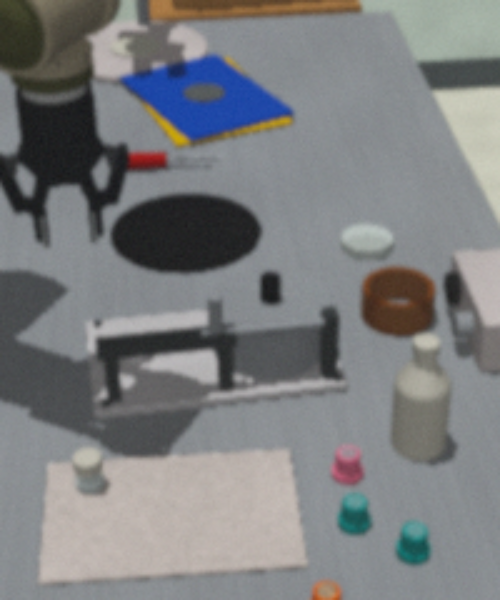

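The bolt is home with its handle at (215,318) in this crop, the lid is seated, the bystanders are where they were, and the gripper is clear. Hand in.

```bash
python3 -c "
from h import *
print(order.close_job())"
```

```text
the job is handed in; nothing more can be done
None
```

The job is done and handed in at about 45 s of the 210 s allowed; the hand-in reported no verdict.

**What I did**
- I drew the bolt back to its stop. It started about 95 mm in, not fully home.
- I set the lid on the mat, then put the three grey barrels upright in a row in the canister.
- I seated the lid again and slid the bolt home.
- I saw no grip slip and no knocked barrel.

**What my last checks showed**
- **Barrels:** just before the lid went back on, the top view showed all three standing in the canister, and only the jar left on the board.
- **Lid:** it met the rim at the predicted height. It is level to within about 0.01 rad, and its height matches the start.
- **Bolt:** travel was 112 mm to the stop with about 9 N of reaction. The handle's measured position matches home to within 1 mm along the slide.
- **Surroundings:** the jar, bottle, dish and tape look unmoved in the last side view, and the gripper is clear of everything. I did not look at the spacer or tweezers again after the bolt went home.

The two cameras disagreed by about 4 mm sideways on the handle. That is close to their stated accuracy, and the arm's own reading fell between them.

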